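Pack the charged drone batteries into their divided case

ROBOT

A 6-joint arm with a two-finger parallel gripper is mounted at the origin on the work surface. World frame = base frame: x ahead of the robot, y to its left, z up, the work surface at z = 0. Lengths are in mm, angles in rad, forces in N, time in s.
With the tool pointing down it reaches from about 375 to 925 mm from the base axis. Payload 5.7 kg.
Tool frame: the origin (TCP) lies where the fingers leave the gripper's body, on its centre line; the fingertips stand 73 mm ahead of it and the grasp point (between the pads) lies 54 mm ahead of it (robot.finger_overhang is the distance from the TCP to the fingertips, in mm); z points along the fingers, x is the direction in which the jaws open and shut, and the axes are right-handed (so a half turn about z gives the same grasp; the last joint's range is limited). The gripper opens to 85 mm and grips with 20 to 120 N. Pads are 22 mm wide; open, the fingers measure 114 mm over their backs; the gripper's body (76 mm by 85 mm) begins 54 mm behind the grasp point. The pads swing forward as they close: fully open they stand 13 mm farther back than shut.
Start: joints at [-0.115, 0.359, 1.51, -0, 1.272, -0.115], TCP at [599.977, -0.005, 303.867] pointing down, gripper open.
Joint ranges: [-2.97, 2.97], [-1.01, 2.36], [0.21, 2.38], [-0.96, 4.11], [0.2, 2.71], [-2.98, 2.98]. Speed limits (rad/s): [2.39, 2.39, 3.14, 3.14, 3.14, 3.14].

INTERFACE

Orientations are given as a rotation vector (axis times angle).
In Python, from plant import robot gives the robot as it stands.
- The arm moves only by the tool move_arm, never from a script. Its argument "commands" is a list of rows, each an object of numbers: "tx", "ty", "tz": the shift along the tool's x, y, z in m; "rx", "ry", "rz": the turn, a rotation vector about the tool's x, y, z in rad; "gripper": the finger opening in m, from 0 to 0.0854. In form: [{"tx": .., "ty": .., "tz": .., "rx": .., "ry": .., "rz": .., "gripper": ..}, ...]. A call has exactly 10 rows; each row shifts and turns the commanded pose from where the row before left it, along the tool's axes as they then stand; what a row does not reach is not made up. A row lasts 1/12 s, in which the tool goes at most 41.7 mm and 7.16 degrees, less where a joint would pass 70% of its speed; a pose out of reach is approached as far as the arm can. A call is refused whole if a number of a shift passes 0.0417 or a number of a turn 0.125, either way. A call with a gripper value outside its range is refused whole. The fingers move at their own pace and stop on an object; the grip force is fixed at half the most. Time passes only in rows, so rows that do not move let the fingers close, or fill a call up. It gives the time, the measured TCP pose, the force and the opening at its end, in the units of the state.
- robot.state(): the state, without advancing time (a new reading comes with each control period).
- robot.capture(name): name is "scene" or "side" or "wrist"; returns a dict with "image" (400x640x3 uint8, blue, green, red), "mtx" (3x3 intrinsics, pixels), "extrinsics" (4x4, takes a point from camera to world coordinates); the wrist camera has in their place "mount" (4x4, takes a point from camera to tool coordinates, whose origin is the TCP and whose axes are the tool frame's). Camera axes: x right, y up, looking along -z (the intrinsics and any distortion apply to the point x, -y, -z); pixel columns grow to the right and rows downward; lengths in mm; the calibration is good to about 2 mm. A picture is of the moment at which its call begins: read the wrist's pose just before it. There is no depth.
- robot.close_job(): hands the job in, once; it reports no verdict.
The state is a dict: "t": time; "qpos": joint angles; "qd": joint speeds; "tau": joint torques, N m; "tool_pos": TCP position; "orientation": TCP orientation; "ft_force": force on the tool from outside, world axes, zero at the start; "wrist_torque": the same for the moment, N m; "opening": finger opening in mm.
Only numpy, scipy, OpenCV 4.12 (cv2) and the standard library are available. Lean on these libraries where they do the work, as an engineer would, in place of code of your own. Each camera call takes 0.05 s, during which the arm holds its last target.

TASK

Open the battery tote: lift its sliding lid over the end lip, slide it out of its grooves and lay it flat on the bare table. Then take the three battery packs off the sloping charger and set each one down, without dropping it, flat on the floor of the tote compartment that matches its size. Leave the transmitter, the drone and the tablet where they are.

Things in the scene. Friction and masses are not known exactly. Their poses are not given: they have to be found in the camera images.
- tote: Fixed black divided tote, 166 x 198 x 83 mm high (x, y, z); origin at the centre of its underside, z up. Floor 5 mm thick. Three compartments in a row along y; divider tops at z = 35 mm. Along both long sides (|x| = 70 to 79 mm) run lid grooves: groove floor at z = 64 mm, roof at z = 79 mm. The +y end is a closed wall; the -y end is low (64 mm) with a lip on it.
- lip (a point): Middle of the top edge of the lip on the tote's -y end: 5 mm high, 4 mm thick, its top 69 mm above the table. It keeps the closed lid in. The table beyond it (towards the tote's -y) is bare for at least 320 mm: room to lay the lid.
- lid_mid (a point): Centre of the underside of the loose light grey sliding lid, a plate 151 x 184 x 5 mm, 180 g, axes along the tote's. Closed, it rests on the groove floors with its -y edge behind the lip. Lift it 5 to 10 mm (7.5 is good), then slide it at least 195 mm towards the tote's -y to leave the grooves.
- lid_handle (a point): Centre of the upright bar handle on the lid, near the lipped end. The bar is 70 mm long along the lid's x, 16 mm thick along y, 28 mm high (14 mm above and below this point). The plate's upper face is 14 mm below this point, its underside 19 mm below.
- pack_large_mid (a point): Centre (half-way up) of the body of the large battery pack, a grey block 130 x 60 x 30 mm (x, y, z), about 450 g. A grip rib stands on the middle of the upper face: 16 mm thick along x, 54 mm long along y, rising 26 mm (from 15 to 41 mm above this point). It starts in any bay of the charger, x up the slope, z square to it.
- pack_medium_mid (a point): Centre (half-way up) of the body of the medium battery pack, a grey block 104 x 50 x 30 mm (x, y, z), about 300 g. A grip rib stands on the middle of the upper face: 16 mm thick along x, 44 mm long along y, rising 26 mm (from 15 to 41 mm above this point). It starts in any bay of the charger, x up the slope, z square to it.
- pack_small_mid (a point): Centre (half-way up) of the body of the small battery pack, a grey block 80 x 40 x 30 mm (x, y, z), about 170 g. A grip rib stands on the middle of the upper face: 16 mm thick along x, 34 mm long along y, rising 26 mm (from 15 to 41 mm above this point). It starts in any bay of the charger, x up the slope, z square to it.
- cell_large (a point): Centre of the floor of the tote's compartment for the large pack, next to the tote's low lipped end: 140 mm along the tote's x, 68 mm along its y, walls 30 mm high round it. Axes as the tote's.
- cell_small (a point): Centre of the floor of the tote's compartment for the small pack, in the middle: 90 mm along the tote's x, 48 mm along its y, walls 30 mm high round it. Axes as the tote's.
- cell_medium (a point): Centre of the floor of the tote's compartment for the medium pack, next to the tote's closed end: 114 mm along the tote's x, 58 mm along its y, walls 30 mm high round it. Axes as the tote's.
- charger: Fixed three-bay battery charger, 150 x 232 mm, 105 mm high: an aluminium plate that rises at 30 degrees towards the charger's +x (towards the robot), with a 14 mm high stop along its low, far edge and 7 mm fins between bays that are 76 mm apart along y. Origin at the centre of its underside, z up. A pack that lies on it is tilted by 30 degrees.
- transmitter: Bystander: black radio transmitter with two sticks, 110 x 170 x 62 mm, beyond the tote; origin at the centre of its underside.
- drone: Bystander: small four-rotor drone, about 180 x 180 x 45 mm, beyond the tote; origin at the centre of its underside.
- tablet: Bystander: tablet, 100 x 170 x 9 mm, lying beyond the charger; origin at the centre of its underside.
There are look-alikes about, which are no part of the job. What is shaped like the part that bears pack_medium_mid but green or orange is not meant. Leave any blue look-alike of the part that bears pack_small_mid alone.

How it is judged (in metres and radians):
On the way:
1. the lid is out of the tote, lying flat on the table and released (height (world z) of lid_handle below 0.026 m and angle between lid_handle's own z axis and vertical below 0.06 rad and contact force between the fingers and lid below 0.2 N and linear speed of lid below 0.02 m/s), for 0.2 s.
At the end, for the whole second after the job is handed in: Lid released, at rest and flat on the table (handle centre under 26 mm high, tilt under 0.06 rad); each pack at rest, flat (tilt under 0.08 rad), in the compartment of its own size: centre within 12 mm of the compartment's centre horizontally and under 20 mm above its floor (all of step 1 and horizontal distance between pack_large_mid and cell_large below 0.012 m and z of pack_large_mid in the frame of cell_large below 0.02 m and angle between each of pack_large_mid, pack_medium_mid, pack_small_mid's own z axis and vertical below 0.08 rad and linear speed of each of pack_large, pack_medium, pack_small below 0.02 m/s and horizontal distance between pack_medium_mid and cell_medium below 0.012 m and z of pack_medium_mid in the frame of cell_medium below 0.02 m and horizontal distance between pack_small_mid and cell_small below 0.012 m and z of pack_small_mid in the frame of cell_small below 0.02 m); the robot touches nothing.
It fails at once if the transmitter, drone or tablet is moved by more than 30 mm (distance of any of transmitter, drone, tablet from where it was at the start of the episode above 0.03 m).
It fails at once if a pack is dropped (moves faster than 0.6 m/s with no finger on it) ((linear speed of pack_large above 0.6 m/s and contact force between the fingers and pack_large below 0.1 N) or (linear speed of pack_medium above 0.6 m/s and contact force between the fingers and pack_medium below 0.1 N) or (linear speed of pack_small above 0.6 m/s and contact force between the fingers and pack_small below 0.1 N)).
It also fails if it takes over 72 s, if anything falls off the work surface, if the arm or the gripper's body presses on something with over 40 N, if the wrist force passes 120 N, or if a joint passes its speed limit or range.

## Working session

There is one attempt and no reset: what is moved stays moved. The work goes in short steps, Python scripts to look and compute and a tool call to move; the robot and the scene stay as the last step left them, time stands still between calls to the robot, and variables do not carry over. Pictures are saved under pics/ and viewed, and the job is handed in when it is done.

Besides the shell and the picture viewer there is one more tool, called after ">>>" by a JSON object that holds its "op" and its "data". move_arm: Moves the arm, as the interface text tells. Its arguments: {"type":"object","properties":{"commands":{"type":"array"}},"required":["commands"]}

```bash
ls; mkdir -p pics; python3 - <<'E'
from plant import robot
import cv2,numpy as np
print(robot.state())
for n in ("scene","side","wrist"):
    c=robot.capture(n); cv2.imwrite(f"pics/{n}0.png",c["image"])
    np.savez(f"pics/{n}0.npz",**{k:v for k,v in c.items()})
    print(n,[k for k in c]); print(np.round(c["mtx"],1)); print(np.round(c.get("extrinsics",c.get("mount")),3)); 
    print({k:v for k,v in c.items() if k not in("image","mtx","extrinsics","mount")})
E
```

```text
pics
{'t': 0.0, 'qpos': array([-1.15093725e-01,  3.59446476e-01,  1.51146281e+00, -2.10877995e-05,
        1.27250402e+00, -1.15092391e-01]), 'qd': array([-8.78777921e-04, -4.61505535e-05,  3.82017447e-04,  3.65804896e-04,
        1.24248491e-05,  7.18680308e-04]), 'tau': array([ 1.96551155e-03, -5.27614331e+01, -2.78626120e+01, -6.37880498e-05,
        1.32890840e-02, -2.81424428e-05]), 'tool_pos': array([5.99433956e+02, 5.54461066e-02, 3.03076758e+02]), 'orientation': array([-3.14140230e+00, -7.66854693e-06,  2.84441512e-03]), 'ft_force': array([-0.61598545,  0.3608496 ,  0.0549384 ]), 'wrist_torque': array([ 0.00130122, -0.02312691, -0.04759159]), 'opening': 85.46052992929833}
scene ['image', 'mtx', 'extrinsics']
[[445.9   0.  317.6]
 [  0.  445.9 198. ]
 [  0.    0.    1. ]]
[[-6.120000e-01 -4.720000e-01  6.350000e-01  1.234897e+03]
 [ 7.900000e-01 -3.900000e-01  4.730000e-01  7.069510e+02]
 [ 2.400000e-02  7.910000e-01  6.110000e-01  7.251220e+02]
 [ 0.000000e+00  0.000000e+00  0.000000e+00  1.000000e+00]]
{}
side ['image', 'mtx', 'extrinsics']
[[473.1   0.  318. ]
 [  0.  473.1 201.1]
 [  0.    0.    1. ]]
[[ 9.72000e-01  1.47000e-01 -1.81000e-01  3.17896e+02]
 [-2.33000e-01  5.91000e-01 -7.72000e-01 -8.31573e+02]
 [-6.00000e-03  7.93000e-01  6.09000e-01  8.99187e+02]
 [ 0.00000e+00  0.00000e+00  0.00000e+00  1.00000e+00]]
{}
wrist ['image', 'mtx', 'mount']
[[282.4   0.  318.9]
 [  0.  282.4 198. ]
 [  0.    0.    1. ]]
[[ 1.0000e+00  0.0000e+00 -1.0000e-03  4.9100e-01]
 [ 0.0000e+00 -9.6500e-01 -2.6400e-01 -6.6951e+01]
 [-1.0000e-03  2.6400e-01 -9.6500e-01 -7.0410e+01]
 [ 0.0000e+00  0.0000e+00  0.0000e+00  1.0000e+00]]
{}
```

View pics/scene0.png

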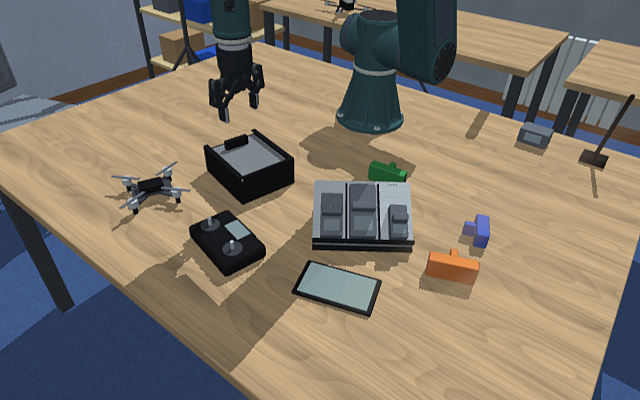

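View pics/side0.png

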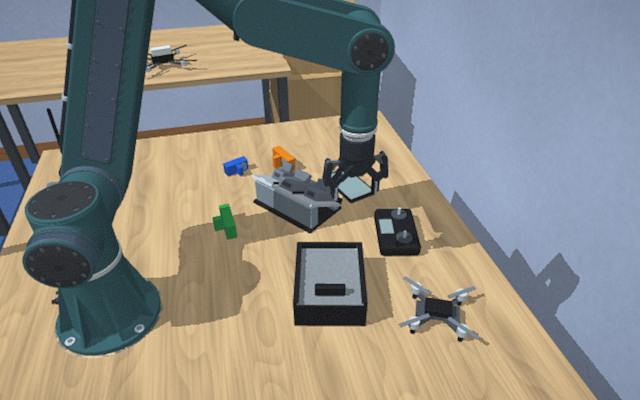

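View pics/wrist0.png

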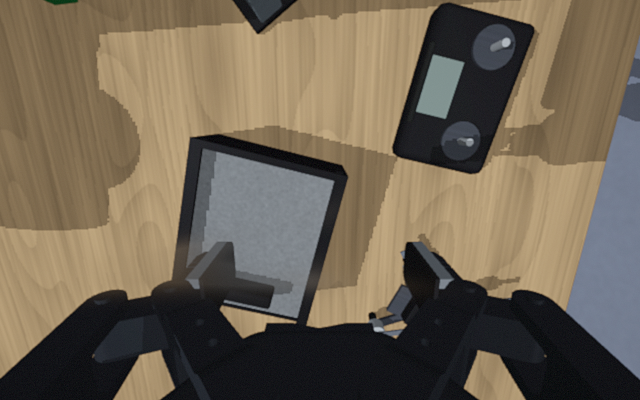

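```bash
python3 - <<'E'
import cv2
def crop(n,x0,y0,x1,y1,s):
    im=cv2.imread(f"pics/{n}0.png")[y0:y1,x0:x1]
    im=cv2.resize(im,None,fx=s,fy=s,interpolation=cv2.INTER_CUBIC)
    for x in range((x0//10+1)*10,x1,10): 
        cv2.line(im,((x-x0)*s,0),((x-x0)*s,4 if x%50 else 12),(0,0,255),1)
        if x%20==0: cv2.putText(im,str(x),((x-x0)*s-10,22),0,.38,(0,0,255),1)
    for y in range((y0//10+1)*10,y1,10):
        cv2.line(im,(0,(y-y0)*s),(4,(y-y0)*s),(0,0,255),1)
        if y%20==0: cv2.putText(im,str(y),(6,(y-y0)*s+4),0,.38,(0,0,255),1)
    cv2.imwrite(f"pics/{n}0_{x0}.png",im)
crop("scene",300,165,425,260,6)
crop("scene",195,120,305,210,6)
crop("side",285,235,375,330,6)
crop("side",240,145,345,235,6)
E
```

```text
(no output)
```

View pics/scene0_300.png

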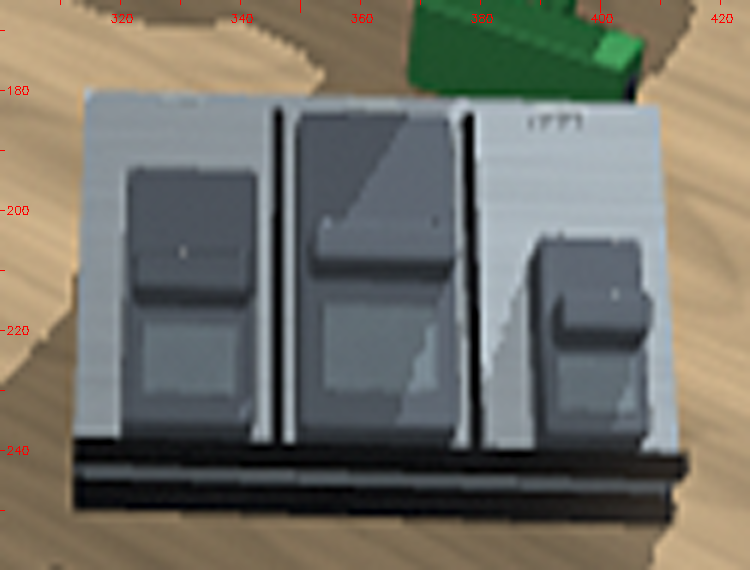

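View pics/scene0_195.png

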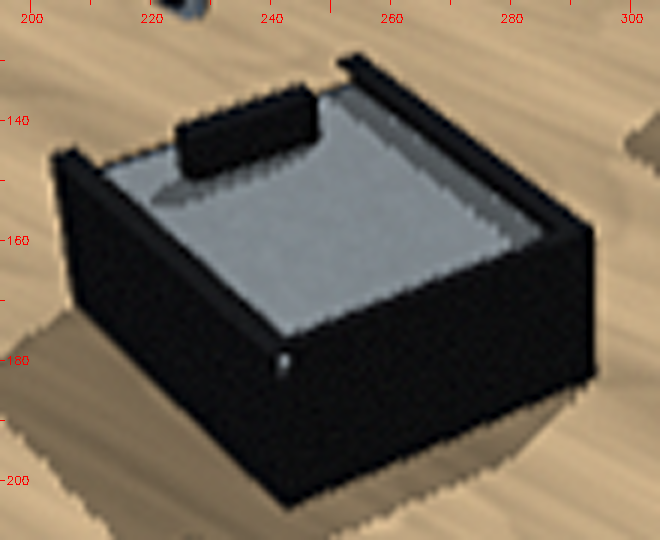

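View pics/side0_285.png

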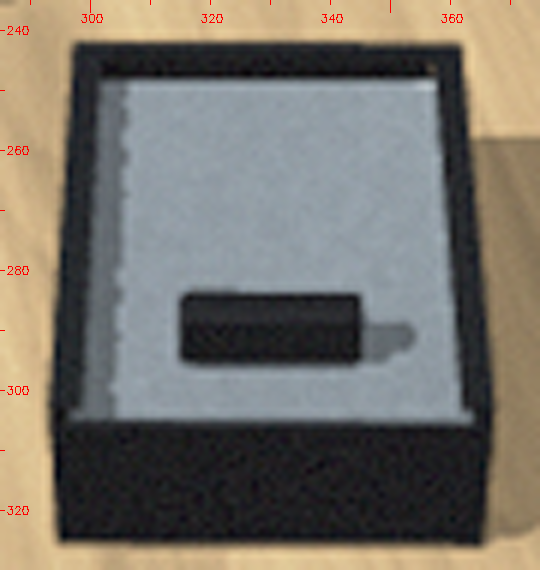

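View pics/side0_240.png

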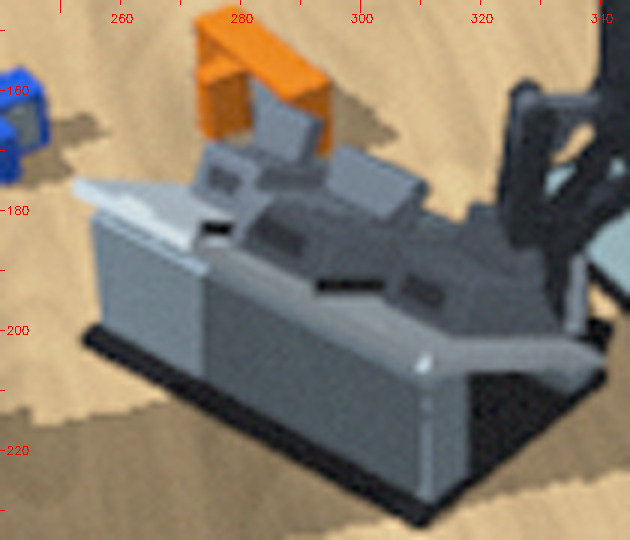

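```bash
cat > h.py <<'E'
import numpy as np,cv2
from scipy.optimize import least_squares
from scipy.spatial.transform import Rotation as R
def crop(src,out,x0,y0,x1,y1,s):
    im=src[y0:y1,x0:x1]
    im=cv2.resize(im,None,fx=s,fy=s,interpolation=cv2.INTER_CUBIC)
    for x in range((x0//10+1)*10,x1,10):
        cv2.line(im,((x-x0)*s,0),((x-x0)*s,4 if x%50 else 12),(0,0,255),1)
        if x%20==0: cv2.putText(im,str(x),((x-x0)*s-10,22),0,.38,(0,0,255),1)
    for y in range((y0//10+1)*10,y1,10):
        cv2.line(im,(0,(y-y0)*s),(4,(y-y0)*s),(0,0,255),1)
        if y%20==0: cv2.putText(im,str(y),(6,(y-y0)*s+4),0,.38,(0,0,255),1)
    cv2.imwrite(out,im)
def T_of(pos,rv):
    T=np.eye(4);T[:3,:3]=R.from_rotvec(rv).as_matrix();T[:3,3]=pos;return T
def cam(npz,tool=None):
    d=np.load(npz)
    E=d["extrinsics"] if "extrinsics" in d else T_of(*tool)@d["mount"]
    return d["mtx"],E
def proj(c,P):
    K,E=c; P=np.atleast_2d(P); q=(P-E[:3,3])@E[:3,:3]; q=q*[1,-1,-1]
    u=q@K.T; return u[:,:2]/u[:,2:]
def place(x,y,yaw,P,z=0):
    return np.atleast_2d(P)@R.from_rotvec([0,0,yaw]).as_matrix().T+[x,y,z]
W0=([599.43,0.055,303.08],[-3.1414,0,0.00284])
E
python3 - <<'E'
import cv2
from h import *
crop(cv2.imread("pics/wrist0.png"),"pics/w0c.png",165,120,365,335,3)
E
```

```text
(no output)
```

View pics/w0c.png

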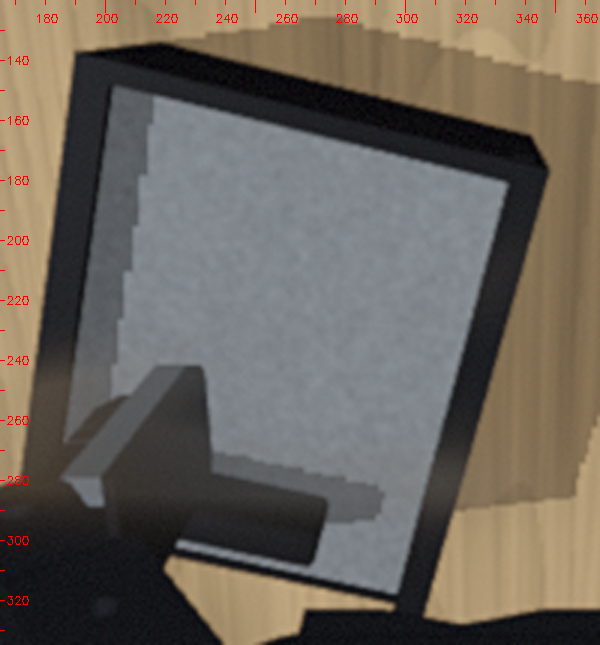

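```bash
python3 - <<'E'
from h import *
S=cam("pics/scene0.npz");D=cam("pics/side0.npz");W=cam("pics/wrist0.npz",W0)
obs=[(S,(83,99,0),(243.2,204)),(S,(83,99,83),(242.3,177.3)),(S,(-83,99,83),(294,158)),(S,(-83,99,0),(294.5,183)),(S,(83,-99,83),(204,146)),(S,(83,-99,0),(207.5,170)),
(D,(-83,99,83),(297.3,242.3)),(D,(83,99,83),(362,242.5)),(D,(-83,-99,0),(295,325.3)),(D,(83,-99,0),(365.7,325.5)),
(W,(-83,99,83),(190.3,137.5)),(W,(83,99,83),(347.5,177)),(W,(83,-99,83),(306,324.5))]
hob=[(D,(-35,8,14),(316.2,283.7)),(D,(35,8,14),(344.5,283.7)),(D,(-35,-8,-14),(315.3,295.5)),(D,(35,-8,-14),(345,295.5)),
(S,(35,8,14),(224.5,142)),(S,(-35,8,14),(247.5,136)),(S,(35,8,-14),(226.7,150)),(S,(-35,8,-14),(248,143.5)),(W,(35,8,14),(274,287)),(W,(35,-8,14),(268,308.5))]
def f(p,full=False):
    r=[]
    for c,P,u in obs: r.append(proj(c,place(*p[:3],P))[0]-u)
    for c,P,u in hob: r.append(proj(c,place(*p[:3],np.array(P)+[p[3],p[4],83]))[0]-u)
    r=np.array(r); return r if full else r.ravel()
s=least_squares(f,[560,0,-.2,0,-70],loss="soft_l1")
print(np.round(s.x,3)); print(np.round(f(s.x,True),1).tolist())
J=s.jac; print(np.sqrt(np.diag(np.linalg.inv(J.T@J))))
print("handle",place(*s.x[:3],[s.x[3],s.x[4],83]))
E
```

```text
[ 5.25854e+02 -6.42120e+01 -2.39000e-01 -5.50000e-02 -6.03500e+01]
[[-1.3, 0.8], [-3.0, 1.4], [-0.5, -0.8], [-0.7, -0.5], [-1.9, -0.8], [-1.5, 0.3], [-0.5, -0.8], [-0.1, -1.1], [-0.4, 0.3], [0.3, 0.1], [-1.6, -0.7], [0.3, -1.7], [-0.8, 5.8], [-1.2, -1.8], [1.2, -1.9], [-0.3, 0.0], [0.7, -0.0], [1.1, 0.6], [0.2, -1.0], [-0.1, 1.4], [0.4, 0.1], [-1.8, 9.7], [1.5, 0.2]]
[0.7207332  0.93994823 0.00658684 1.37265724 1.44322636]
handle [[ 511.49881168 -122.82906469   83.        ]]
```

```bash
cat >> h.py <<'E'
from scipy.linalg import logm,expm
def down(yaw):  # tool pointing down, tool x at world angle yaw
    return R.from_euler("z",yaw)*R.from_rotvec([np.pi,0,0])
def rows(cur,tgt,n):
    """cur,tgt=(pos mm, Rotation). per-row constant shift (m) and turn"""
    def M(a):
        T=np.eye(4);T[:3,:3]=a[1].as_matrix();T[:3,3]=a[0];return T
    X=np.real(expm(logm(np.linalg.inv(M(cur))@M(tgt))/n))
    d=X[:3,3]/1000; r=R.from_matrix(X[:3,:3]).as_rotvec()
    print(n,"rows: t",np.round(d,5).tolist()," r",np.round(r,4).tolist())
def cur():
    from plant import robot
    s=robot.state(); return s["tool_pos"],R.from_rotvec(s["orientation"])
E
python3 - <<'E'
from h import *
rows(([600,0,303.9],down(0)),([511.5,-122.8,205],down(np.pi/2-.239)),12)
E
```

```text
12 rows: t [-0.01283, 0.00448, 0.00824]  r [-0.0, 0.0, -0.111]
```

>>> {"op": "move_arm", "data": {"commands": [{"tx":-0.0139,"ty":0.0049,"tz":0.009,"rz":-0.121,"gripper":0.0854},{"tx":-0.0139,"ty":0.0049,"tz":0.009,"rz":-0.121,"gripper":0.0854},{"tx":-0.0139,"ty":0.0049,"tz":0.009,"rz":-0.121,"gripper":0.0854},{"tx":-0.0139,"ty":0.0049,"tz":0.009,"rz":-0.121,"gripper":0.0854},{"tx":-0.0139,"ty":0.0049,"tz":0.009,"rz":-0.121,"gripper":0.0854},{"tx":-0.0139,"ty":0.0049,"tz":0.009,"rz":-0.121,"gripper":0.0854},{"tx":-0.0139,"ty":0.0049,"tz":0.009,"rz":-0.121,"gripper":0.0854},{"tx":-0.0139,"ty":0.0049,"tz":0.009,"rz":-0.121,"gripper":0.0854},{"tx":-0.0139,"ty":0.0049,"tz":0.009,"rz":-0.121,"gripper":0.0854},{"tx":-0.0139,"ty":0.0049,"tz":0.009,"rz":-0.121,"gripper":0.0854}]}}

```text
invalid input
```

```bash
cat >> h.py <<'E'
def shot(n,tag):
    from plant import robot
    s=robot.state(); c=robot.capture(n)
    np.savez(f"pics/{n}{tag}.npz",pos=s["tool_pos"],rv=s["orientation"],**c)
    cv2.imwrite(f"pics/{n}{tag}.png",c["image"]); print(round(s["t"],2),np.round(s["tool_pos"],1),np.round(s["orientation"],3))
def wcam(tag):
    d=np.load(f"pics/wrist{tag}.npz"); return d["mtx"],T_of(d["pos"],d["rv"])@d["mount"]
E
python3 - <<'E'
from h import *
shot("wrist","1")
E
```

```text
0.15 [599.6   0.  303.2] [-3.141e+00  0.000e+00  2.000e-03]
```

View pics/wrist1.png

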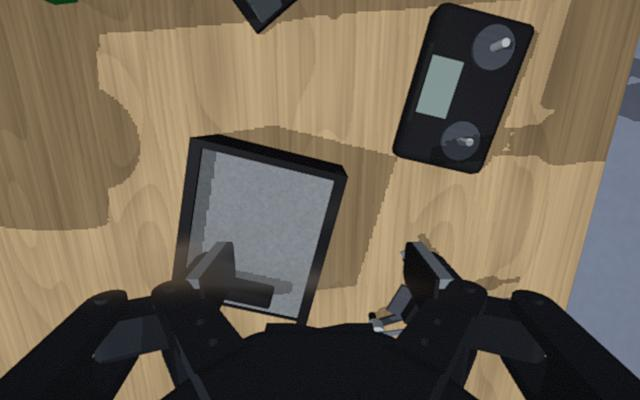

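>>> {"op": "move_arm", "data": {"commands": [{"tx":-0.0139,"ty":0.0049,"tz":0.009,"rx":0,"ry":0,"rz":-0.121,"gripper":0.085},{"tx":-0.0139,"ty":0.0049,"tz":0.009,"rx":0,"ry":0,"rz":-0.121,"gripper":0.085},{"tx":-0.0139,"ty":0.0049,"tz":0.009,"rx":0,"ry":0,"rz":-0.121,"gripper":0.085},{"tx":-0.0139,"ty":0.0049,"tz":0.009,"rx":0,"ry":0,"rz":-0.121,"gripper":0.085},{"tx":-0.0139,"ty":0.0049,"tz":0.009,"rx":0,"ry":0,"rz":-0.121,"gripper":0.085},{"tx":-0.0139,"ty":0.0049,"tz":0.009,"rx":0,"ry":0,"rz":-0.121,"gripper":0.085},{"tx":-0.0139,"ty":0.0049,"tz":0.009,"rx":0,"ry":0,"rz":-0.121,"gripper":0.085},{"tx":-0.0139,"ty":0.0049,"tz":0.009,"rx":0,"ry":0,"rz":-0.121,"gripper":0.085},{"tx":-0.0139,"ty":0.0049,"tz":0.009,"rx":0,"ry":0,"rz":-0.121,"gripper":0.085},{"tx":-0.0139,"ty":0.0049,"tz":0.009,"rx":0,"ry":0,"rz":-0.121,"gripper":0.085}]}}

```text
t: 1.03
tool_pos: [511.2, -107.6, 213.4]
orientation: [-2.578, -1.794, 0.001]
ft_force: [0.8, -0.3, -0.3]
opening: 85.2
```

```bash
python3 - <<'E'
from h import *
shot("wrist","1")
E
```

```text
1.03 [ 511.2 -107.6  213.4] [-2.578e+00 -1.794e+00  1.000e-03]
```

View pics/wrist1.png

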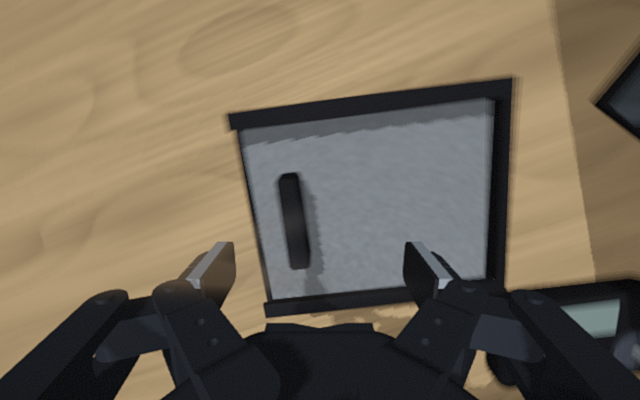

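```bash
python3 - <<'E'
from h import *
crop(cv2.imread("pics/wrist1.png"),"pics/w1c.png",215,70,525,325,2)
W=wcam("1"); d=np.load("pics/wrist1.npz"); T=T_of(d["pos"],d["rv"])
for z in (54,73,100,130): print(z,proj(W,T[:3,3]+T[:3,2]*z))
for P in [(-83,99,83),(83,99,83),(83,-99,83),(-83,-99,83),(-35,-60,97),(35,-60,97)]: print(P,proj(W,place(525.85,-64.2,-.239,P)).round(1))
E
```

```text
54 [[318.08680649 261.81164796]]
73 [[318.14997818 245.19668208]]
100 [[318.21786004 227.34288308]]
130 [[318.27362265 212.67659963]]
(-83, 99, 83) [[522.2  75.2]]
(83, 99, 83) [[507.2 293.9]]
(83, -99, 83) [[266.8 318. ]]
(-83, -99, 83) [[226.8 111.5]]
(-35, -60, 97) [[291.7 177.9]]
(35, -60, 97) [[305.  270.5]]
```

View pics/w1c.png

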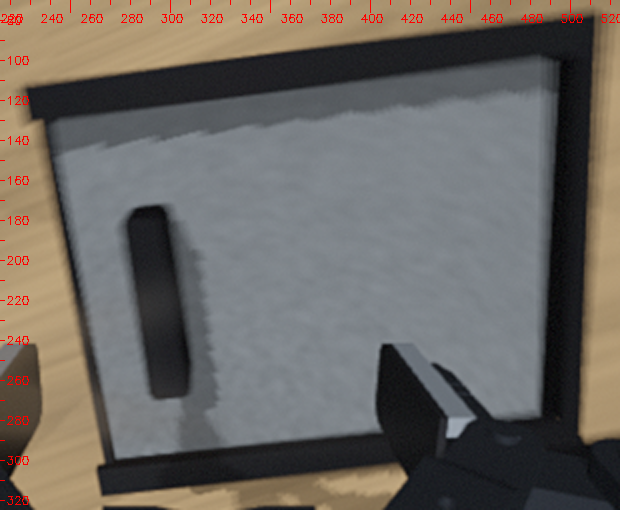

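```bash
cat > fit.py <<'E'
from h import *
S=cam("pics/scene0.npz");D=cam("pics/side0.npz");W=cam("pics/wrist0.npz",W0);W1=wcam("1")
obs=[(S,(83,99,0),(243.2,204)),(S,(83,99,83),(242.3,177.3)),(S,(-83,99,83),(294,158)),(S,(-83,99,0),(294.5,183)),(S,(83,-99,83),(204,146)),(S,(83,-99,0),(207.5,170)),
(D,(-83,99,83),(297.3,242.3)),(D,(83,99,83),(362,242.5)),(D,(-83,-99,0),(295,325.3)),(D,(83,-99,0),(365.7,325.5)),
(W,(-83,99,83),(190.3,137.5)),(W,(83,99,83),(347.5,177)),
(W1,(-83,99,83),(511.5,77)),(W1,(-83,-99,83),(228,114)),(W1,(83,-99,83),(264.5,316.5))]
hob=[(D,(-35,8,14),(316.2,283.7)),(D,(35,8,14),(344.5,283.7)),(D,(-35,-8,-14),(315.3,295.5)),(D,(35,-8,-14),(345,295.5)),
(S,(35,8,14),(224.5,142)),(S,(-35,8,14),(247.5,136)),(S,(35,8,-14),(226.7,150)),(S,(-35,8,-14),(248,143.5)),(W,(35,-8,14),(268,308.5)),
(W1,(-35,0,14),(289,173.5)),(W1,(35,0,14),(300,268))]
def f(p,full=False):
    r=[]
    for c,P,u in obs: r.append(proj(c,place(*p[:3],P))[0]-u)
    for c,P,u in hob: r.append(proj(c,place(*p[:3],np.array(P)+[p[3],p[4],83]))[0]-u)
    r=np.array(r); return r if full else r.ravel()
s=least_squares(f,[560,0,-.2,0,-70],loss="soft_l1")
print(np.round(s.x,3)); print(np.round(f(s.x,True),1).tolist())
print("handle",place(*s.x[:3],[s.x[3],s.x[4],83]))
E
python3 fit.py
python3 - <<'E'
import numpy as np
d=np.load("pics/wrist1.npz"); print(d["mount"],d["mtx"])
E
```

```text
[ 5.25862e+02 -6.52800e+01 -2.45000e-01 -2.00300e+00 -6.10830e+01]
[[-1.8, 0.7], [-3.6, 1.2], [-0.9, -0.8], [-1.1, -0.5], [-2.0, -1.0], [-1.6, 0.0], [-0.2, -0.7], [0.3, -0.7], [-0.5, 0.5], [0.3, 0.6], [-0.9, 0.0], [0.7, -0.2], [9.7, -0.3], [-2.1, -2.9], [0.5, 1.4], [-2.1, -1.3], [0.4, -1.2], [-1.2, 0.5], [-0.2, 0.7], [1.3, 0.0], [0.5, -1.4], [0.2, 0.8], [0.7, -0.3], [-0.7, 1.2], [-0.6, 1.7], [1.5, 0.3]]
handle [[ 509.10586891 -124.05415962   83.        ]]
[[ 9.99999524e-01  3.98970858e-04 -8.90528978e-04  2.89323520e-01]
 [ 1.48737489e-04 -9.64254057e-01 -2.64979417e-01 -6.64072604e+01]
 [-9.64415245e-04  2.64979159e-01 -9.64253657e-01 -7.04095395e+01]
 [ 0.00000000e+00  0.00000000e+00  0.00000000e+00  1.00000000e+00]] [[282.36252423   0.         318.90670158]
 [  0.         282.36252423 198.04001272]
 [  0.           0.           1.        ]]
```

```bash
python3 - <<'E'
from h import *
rows(([511.2,-107.6,213.4],down(1.21)),([509.5,-123.5,180],down(np.pi/2-.243)),4)
E
```

```text
4 rows: t [-0.00391, 0.00083, 0.00835]  r [-0.0, 0.0, -0.0294]
```

>>> {"op": "move_arm", "data": {"commands": [{"tx":-0.0039,"ty":0.0008,"tz":0.0083,"rx":0,"ry":0,"rz":-0.029,"gripper":0.085},{"tx":-0.0039,"ty":0.0008,"tz":0.0083,"rx":0,"ry":0,"rz":-0.029,"gripper":0.085},{"tx":-0.0039,"ty":0.0008,"tz":0.0083,"rx":0,"ry":0,"rz":-0.03,"gripper":0.085},{"tx":-0.0039,"ty":0.0008,"tz":0.0083,"rx":0,"ry":0,"rz":-0.03,"gripper":0.085},{"tx":0,"ty":0,"tz":0,"rx":0,"ry":0,"rz":0,"gripper":0.085},{"tx":0,"ty":0,"tz":0,"rx":0,"ry":0,"rz":0,"gripper":0.085},{"tx":0,"ty":0,"tz":0,"rx":0,"ry":0,"rz":0,"gripper":0.085},{"tx":0,"ty":0,"tz":0,"rx":0,"ry":0,"rz":0,"gripper":0.085},{"tx":0,"ty":0,"tz":0,"rx":0,"ry":0,"rz":0,"gripper":0.085},{"tx":0,"ty":0,"tz":0,"rx":0,"ry":0,"rz":0,"gripper":0.085}]}}

```text
t: 1.92
tool_pos: [510.4, -122.9, 181.1]
orientation: [2.474, 1.935, 0.001]
ft_force: [0.2, 0.2, 0.4]
opening: 85.3
```

```bash
python3 - <<'E'
from h import *
shot("wrist","2")
crop(cv2.imread("pics/wrist2.png"),"pics/w2c.png",205,50,535,325,2)
E
```

```text
1.92 [ 510.4 -122.9  181.1] [2.474e+00 1.935e+00 1.000e-03]
```

View pics/w2c.png

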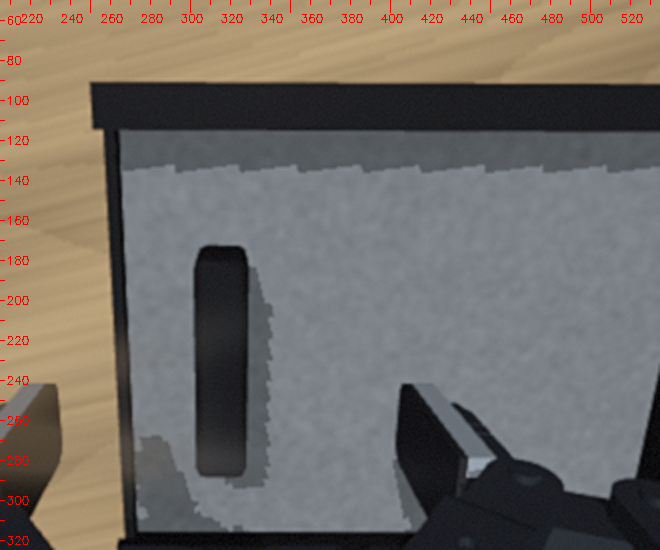

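```bash
cat >> h.py <<'E'
def ray(c,u,z):
    K,E=c; q=np.linalg.solve(K,[u[0],u[1],1])*[1,-1,-1]; d=E[:3,:3]@q
    return E[:3,3]+d*(z-E[2,3])/d[2]
E
python3 - <<'E'
from h import *
W=wcam("2")
a=ray(W,(316,172.5),97);b=ray(W,(315.8,288),97); print(a,b,(a+b)/2,np.linalg.norm(a-b))
d=np.load("pics/wrist2.npz");Rt=R.from_rotvec(d["rv"]).as_matrix(); print((((a+b)/2)-d["pos"])@Rt, np.arctan2(Rt[1,0],Rt[0,0]))
# tote edges top z=83
p=ray(W,(250.5,91.5),83);q=ray(W,(535,92.5),83);print(p,q,np.arctan2(*(q-p)[1::-1]))
E
```

```text
[ 472.7488103  -114.81770675   97.        ] [ 543.25633417 -132.63964712   97.        ] [ 508.00257224 -123.72867694   97.        ] 72.72504714113028
[-1.40482357 -2.20753042 84.11652863] 1.3278116856643265
[ 421.75927196 -140.00700588   83.        ] [460.69893921  14.83660781  83.        ] 1.3244276666005659
```

>>> {"op": "move_arm", "data": {"commands": [{"tx":-0.0014,"ty":-0.0018,"tz":0.009,"rx":0,"ry":0,"rz":0,"gripper":0.085},{"tx":0,"ty":0,"tz":0.0095,"rx":0,"ry":0,"rz":0,"gripper":0.085},{"tx":0,"ty":0,"tz":0.0095,"rx":0,"ry":0,"rz":0,"gripper":0.085},{"tx":0,"ty":0,"tz":0.008,"rx":0,"ry":0,"rz":0,"gripper":0.06},{"tx":0,"ty":0,"tz":0,"rx":0,"ry":0,"rz":0,"gripper":0.0},{"tx":0,"ty":0,"tz":0,"rx":0,"ry":0,"rz":0,"gripper":0.0},{"tx":0,"ty":0,"tz":0,"rx":0,"ry":0,"rz":0,"gripper":0.0},{"tx":0,"ty":0,"tz":0,"rx":0,"ry":0,"rz":0,"gripper":0.0},{"tx":0,"ty":0,"tz":0,"rx":0,"ry":0,"rz":0,"gripper":0.0},{"tx":0,"ty":0,"tz":0,"rx":0,"ry":0,"rz":0,"gripper":0.0}]}}

```text
t: 2.8
tool_pos: [508.5, -124.1, 145.2]
orientation: [2.473, 1.935, 0.001]
ft_force: [-0.1, -0.6, 1.8]
opening: 14.7
```

>>> {"op": "move_arm", "data": {"commands": [{"tx":0,"ty":0,"tz":-0.004,"rx":0,"ry":0,"rz":0,"gripper":0.0},{"tx":0,"ty":0,"tz":-0.004,"rx":0,"ry":0,"rz":0,"gripper":0.0},{"tx":0,"ty":0,"tz":0,"rx":0,"ry":0,"rz":0,"gripper":0.0},{"tx":-0.008,"ty":0,"tz":0,"rx":0,"ry":0,"rz":0,"gripper":0.0},{"tx":-0.016,"ty":0,"tz":0,"rx":0,"ry":0,"rz":0,"gripper":0.0},{"tx":-0.016,"ty":0,"tz":0,"rx":0,"ry":0,"rz":0,"gripper":0.0},{"tx":-0.016,"ty":0,"tz":0,"rx":0,"ry":0,"rz":0,"gripper":0.0},{"tx":-0.016,"ty":0,"tz":0,"rx":0,"ry":0,"rz":0,"gripper":0.0},{"tx":-0.016,"ty":0,"tz":0,"rx":0,"ry":0,"rz":0,"gripper":0.0},{"tx":-0.016,"ty":0,"tz":0,"rx":0,"ry":0,"rz":0,"gripper":0.0}]}}

```text
t: 3.63
tool_pos: [482.5, -226.1, 152.5]
orientation: [-2.474, -1.936, 0.001]
ft_force: [0.2, 0.4, -1.2]
opening: 15.0
```

```bash
python3 - <<'E'
from h import *
shot("side","3")
E
```

```text
3.63 [ 482.5 -226.1  152.5] [-2.474e+00 -1.936e+00  1.000e-03]
```

View pics/side3.png

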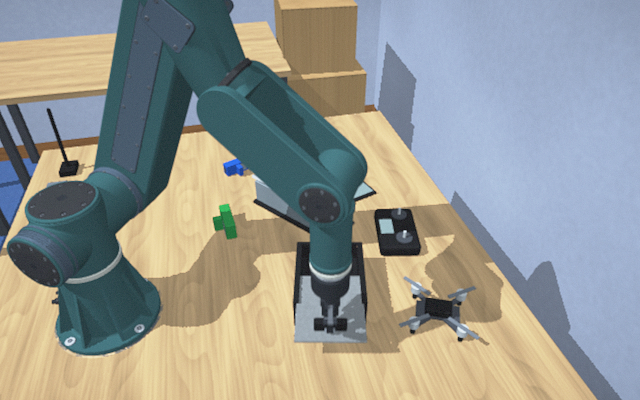

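>>> {"op": "move_arm", "data": {"commands": [{"tx":-0.017,"ty":0,"tz":0,"rx":0,"ry":0,"rz":0,"gripper":0.0},{"tx":-0.02,"ty":0,"tz":0,"rx":0,"ry":0,"rz":0,"gripper":0.0},{"tx":-0.02,"ty":0,"tz":0,"rx":0,"ry":0,"rz":0,"gripper":0.0},{"tx":-0.02,"ty":0,"tz":0,"rx":0,"ry":0,"rz":0,"gripper":0.0},{"tx":-0.02,"ty":0,"tz":0,"rx":0,"ry":0,"rz":0,"gripper":0.0},{"tx":-0.016,"ty":0,"tz":0,"rx":0,"ry":0,"rz":0,"gripper":0.0},{"tx":-0.008,"ty":0,"tz":0,"rx":0,"ry":0,"rz":0,"gripper":0.0},{"tx":-0.004,"ty":0,"tz":0,"rx":0,"ry":0,"rz":0,"gripper":0.0},{"tx":0,"ty":0,"tz":0.01,"rx":0,"ry":0,"rz":0,"gripper":0.0},{"tx":0,"ty":0,"tz":0.015,"rx":0,"ry":0,"rz":0,"gripper":0.0}]}}

```text
t: 4.52
tool_pos: [453.7, -346.3, 128.1]
orientation: [2.472, 1.934, 0.001]
ft_force: [0.2, -0.6, -1.4]
opening: 15.1
```

>>> {"op": "move_arm", "data": {"commands": [{"tx":0,"ty":0,"tz":0.015,"rx":0,"ry":0,"rz":0,"gripper":0.0},{"tx":0,"ty":0,"tz":0.015,"rx":0,"ry":0,"rz":0,"gripper":0.0},{"tx":0,"ty":0,"tz":0.01,"rx":0,"ry":0,"rz":0,"gripper":0.0},{"tx":0,"ty":0,"tz":0.005,"rx":0,"ry":0,"rz":0,"gripper":0.0},{"tx":0,"ty":0,"tz":0.0015,"rx":0,"ry":0,"rz":0,"gripper":0.0},{"tx":0,"ty":0,"tz":0,"rx":0,"ry":0,"rz":0,"gripper":0.0},{"tx":0,"ty":0,"tz":0,"rx":0,"ry":0,"rz":0,"gripper":0.06},{"tx":0,"ty":0,"tz":0,"rx":0,"ry":0,"rz":0,"gripper":0.06},{"tx":0,"ty":0,"tz":0,"rx":0,"ry":0,"rz":0,"gripper":0.06},{"tx":0,"ty":0,"tz":0,"rx":0,"ry":0,"rz":0,"gripper":0.06}]}}

```text
t: 5.35
tool_pos: [453.3, -346.3, 81.3]
orientation: [2.474, 1.936, 0.0]
ft_force: [0.9, 0.5, 0.6]
opening: 59.5
```

```bash
python3 - <<'E'
from h import *
shot("side","4"); shot("scene","4")
crop(cv2.imread("pics/scene4.png"),"pics/s4c.png",300,165,425,260,6)
E
```

```text
5.35 [ 453.3 -346.3   81.3] [2.474 1.936 0.   ]
5.4 [ 453.2 -346.3   81.3] [2.474 1.936 0.   ]
```

View pics/side4.png

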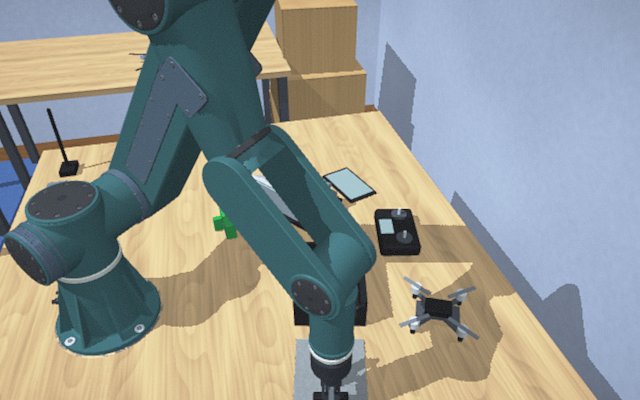

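View pics/scene4.png

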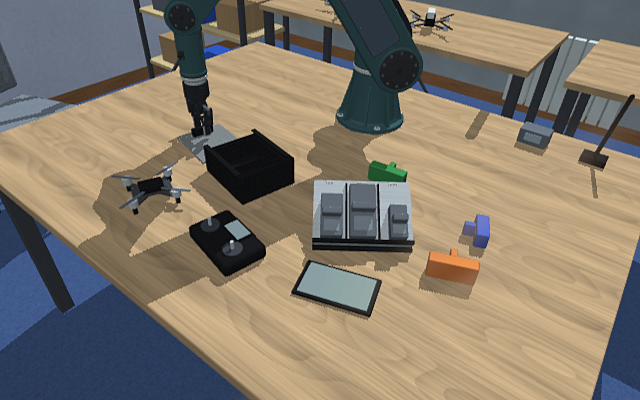

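```bash
cat > fit2.py <<'E'
from h import *
S=cam("pics/scene0.npz");D=cam("pics/side0.npz")
c30,s30=np.cos(np.pi/6),np.sin(np.pi/6)
M=np.array([[c30,0,-s30],[0,1,0],[s30,0,c30]])
def slope(p,P): # p: x,y,z,yaw of low-end (stop foot) on plate at y=0
    return place(p[0],p[1],p[3],np.atleast_2d(P)@M.T,p[2])
o=[]
def add(cm,k,P,u): o.append((cm,k,P,u))
add(S,0,(104,25,30),(321.3,193.7));add(S,0,(104,-25,30),(342.8,193.7));add(S,0,(44,22,56),(322,213.7));add(S,0,(44,-22,56),(342,213.7))
add(S,1,(130,30,30),(350,183.8));add(S,1,(130,-30,30),(375,184.5));add(S,1,(57,27,56),(352,208.7));add(S,1,(57,-27,56),(375.5,209.2));add(S,1,(73,27,56),(353.3,201.2));add(S,1,(73,-27,56),(375,201.7))
add(S,2,(80,20,30),(390,205));add(S,2,(80,-20,30),(406.7,205));add(S,2,(32,17,56),(393.3,220.5));add(S,2,(32,-17,56),(407.5,220.8));add(S,2,(48,17,56),(394.2,213.3));add(S,2,(48,-17,56),(408,213.7))
def f(p,full=False):
    r=np.array([proj(c,slope(p,np.array(P)+[0,[76,0,-76][k]+p[4+k],0]))[0]-u for c,k,P,u in o])
    return r if full else np.r_[r.ravel(),.3*p[4:7],(p[2]-25)*.1]
if __name__=="__main__":
    s=least_squares(f,[800,150,30,np.pi,0,0,0],loss="soft_l1")
    print(np.round(s.x,3)); print(np.round(f(s.x,True),1).tolist())
    J=s.jac; print(np.sqrt(np.diag(np.linalg.inv(J.T@J))).round(2))
    for k,L in enumerate((104,130,80)): print(slope(s.x,[L/2,[76,0,-76][k]+s.x[4+k],15]).round(1))
E
python3 fit2.py
```

```text
[561.401 340.798  18.505 -52.763  -0.565   3.555  -2.266]
[[-0.1, -0.7], [-0.2, -0.1], [0.2, -0.5], [-0.1, 0.1], [-0.2, -0.1], [0.1, -0.1], [0.1, -0.1], [0.6, 0.1], [-1.2, 0.8], [0.9, 1.0], [-0.7, -0.5], [-0.1, -0.0], [0.1, -0.2], [1.1, -0.1], [-1.1, 0.2], [0.2, 0.3]]
[9.14 5.67 8.22 0.01 2.64 2.71 2.89]
[[576.7 257.9  57.5]]
[[524.5 308.6  64. ]]
[[492.7 387.1  51.5]]
```

```bash
cat >> h.py <<'E'
def pickrot(yaw):
    c30,s30=np.cos(np.pi/6),np.sin(np.pi/6)
    M=R.from_euler("z",yaw).as_matrix()@np.array([[c30,0,-s30],[0,1,0],[s30,0,c30]])
    return R.from_matrix(np.c_[-M[:,0],M[:,1],-M[:,2]]), M
def path(c,n,t,r):
    p=np.array(c[0],float);q=c[1];out=[]
    for i in range(n):
        p=p+q.apply(np.array(t)*1000); q=q*R.from_rotvec(r); out.append(p.round(0))
    return out,q
E
python3 - <<'E'
from h import *
yaw=-52.763+16*np.pi
Rp,M=pickrot(yaw); print(yaw,Rp.as_matrix().round(3))
c=([453.3,-346.3,181.3],down(1.3275)); t=(np.array([524.5,308.6,64])+M[:,2]*192,Rp)
print(t[0]); print((c[1].inv()*Rp).as_rotvec())
rows(c,t,24)
X=(c[1].inv()*Rp).as_rotvec()/24
E
```

```text
-2.4975175425633083 [[ 0.693  0.6   -0.4  ]
 [ 0.52  -0.8   -0.3  ]
 [-0.5    0.    -0.866]]
[601.26692482 366.24407388 230.27687753]
[ 0.17885489 -0.5028749   0.66749552]
24 rows: t [0.02785, -0.01117, -0.00892]  r [0.0075, -0.021, 0.0278]
```

```bash
python3 - <<'E'
from h import *
o,q=path(([453.3,-346.3,181.3],down(1.3275)),24,(.0279,-.0112,-.0089),(.0075,-.021,.0278)); print(o[::3],o[-1]); print(q.as_matrix().round(3))
E
```

```text
[array([ 449., -317.,  190.]), array([ 442., -226.,  214.]), array([ 444., -134.,  232.]), array([454., -41., 246.]), array([472.,  51., 253.]), array([498., 141., 255.]), array([531., 229., 250.]), array([571., 314., 240.])] [601. 368. 229.]
[[ 0.692  0.6   -0.401]
 [ 0.52  -0.8   -0.3  ]
 [-0.501 -0.001 -0.865]]
```

Path is clear of the tote. Go.

>>> {"op": "move_arm", "data": {"commands": [{"tx":0,"ty":0,"tz":-0.015,"rx":0,"ry":0,"rz":0,"gripper":0.06},{"tx":0,"ty":0,"tz":-0.025,"rx":0,"ry":0,"rz":0,"gripper":0.085},{"tx":0,"ty":0,"tz":-0.03,"rx":0,"ry":0,"rz":0,"gripper":0.085},{"tx":0,"ty":0,"tz":-0.03,"rx":0,"ry":0,"rz":0,"gripper":0.085},{"tx":0.0279,"ty":-0.0112,"tz":-0.0089,"rx":0.0075,"ry":-0.021,"rz":0.0278,"gripper":0.085},{"tx":0.0279,"ty":-0.0112,"tz":-0.0089,"rx":0.0075,"ry":-0.021,"rz":0.0278,"gripper":0.085},{"tx":0.0279,"ty":-0.0112,"tz":-0.0089,"rx":0.0075,"ry":-0.021,"rz":0.0278,"gripper":0.085},{"tx":0.0279,"ty":-0.0112,"tz":-0.0089,"rx":0.0075,"ry":-0.021,"rz":0.0278,"gripper":0.085},{"tx":0.0279,"ty":-0.0112,"tz":-0.0089,"rx":0.0075,"ry":-0.021,"rz":0.0278,"gripper":0.085},{"tx":0.0279,"ty":-0.0112,"tz":-0.0089,"rx":0.0075,"ry":-0.021,"rz":0.0278,"gripper":0.085}]}}

```text
t: 6.28
tool_pos: [441.6, -163.1, 227.2]
orientation: [2.588, 1.693, -0.198]
ft_force: [0.8, -0.4, 0.7]
opening: 85.0
```

>>> {"op": "move_arm", "data": {"commands": [{"tx":0.0279,"ty":-0.0112,"tz":-0.0089,"rx":0.0075,"ry":-0.021,"rz":0.0278,"gripper":0.085},{"tx":0.0279,"ty":-0.0112,"tz":-0.0089,"rx":0.0075,"ry":-0.021,"rz":0.0278,"gripper":0.085},{"tx":0.0279,"ty":-0.0112,"tz":-0.0089,"rx":0.0075,"ry":-0.021,"rz":0.0278,"gripper":0.085},{"tx":0.0279,"ty":-0.0112,"tz":-0.0089,"rx":0.0075,"ry":-0.021,"rz":0.0278,"gripper":0.085},{"tx":0.0279,"ty":-0.0112,"tz":-0.0089,"rx":0.0075,"ry":-0.021,"rz":0.0278,"gripper":0.085},{"tx":0.0279,"ty":-0.0112,"tz":-0.0089,"rx":0.0075,"ry":-0.021,"rz":0.0278,"gripper":0.085},{"tx":0.0279,"ty":-0.0112,"tz":-0.0089,"rx":0.0075,"ry":-0.021,"rz":0.0278,"gripper":0.085},{"tx":0.0279,"ty":-0.0112,"tz":-0.0089,"rx":0.0075,"ry":-0.021,"rz":0.0278,"gripper":0.085},{"tx":0.0279,"ty":-0.0112,"tz":-0.0089,"rx":0.0075,"ry":-0.021,"rz":0.0278,"gripper":0.085},{"tx":0.0279,"ty":-0.0112,"tz":-0.0089,"rx":0.0075,"ry":-0.021,"rz":0.0278,"gripper":0.085}]}}

```text
t: 7.12
tool_pos: [497.1, 143.2, 254.9]
orientation: [2.704, 1.269, -0.508]
ft_force: [0.3, -1.3, 0.1]
opening: 85.1
```

>>> {"op": "move_arm", "data": {"commands": [{"tx":0.0279,"ty":-0.0112,"tz":-0.0089,"rx":0.0075,"ry":-0.021,"rz":0.0278,"gripper":0.085},{"tx":0.0279,"ty":-0.0112,"tz":-0.0089,"rx":0.0075,"ry":-0.021,"rz":0.0278,"gripper":0.085},{"tx":0.0279,"ty":-0.0112,"tz":-0.0089,"rx":0.0075,"ry":-0.021,"rz":0.0278,"gripper":0.085},{"tx":0.0279,"ty":-0.0112,"tz":-0.0089,"rx":0.0075,"ry":-0.021,"rz":0.0278,"gripper":0.085},{"tx":0.0279,"ty":-0.0112,"tz":-0.0089,"rx":0.0075,"ry":-0.021,"rz":0.0278,"gripper":0.085},{"tx":0.0279,"ty":-0.0112,"tz":-0.0089,"rx":0.0075,"ry":-0.021,"rz":0.0278,"gripper":0.085},{"tx":0.0279,"ty":-0.0112,"tz":-0.0089,"rx":0.0075,"ry":-0.021,"rz":0.0278,"gripper":0.085},{"tx":0.0279,"ty":-0.0112,"tz":-0.0089,"rx":0.0075,"ry":-0.021,"rz":0.0278,"gripper":0.085},{"tx":0,"ty":0,"tz":0,"rx":0,"ry":0,"rz":0,"gripper":0.085},{"tx":0,"ty":0,"tz":0,"rx":0,"ry":0,"rz":0,"gripper":0.085}]}}

```text
t: 7.95
tool_pos: [600.5, 368.7, 226.7]
orientation: [2.735, 0.916, -0.739]
ft_force: [0.4, 0.8, 0.3]
opening: 84.8
```

```bash
python3 - <<'E'
from h import *
shot("wrist","5"); shot("side","5"); from plant import robot; print(robot.state()["qpos"])
E
```

```text
7.95 [600.5 368.7 226.7] [ 2.735  0.916 -0.739]
8.0 [600.3 367.6 227.9] [ 2.735  0.915 -0.738]
[ 0.48481748  0.82131092  0.94527823 -0.08388405  1.89458008 -0.16572974]
```

View pics/wrist5.png

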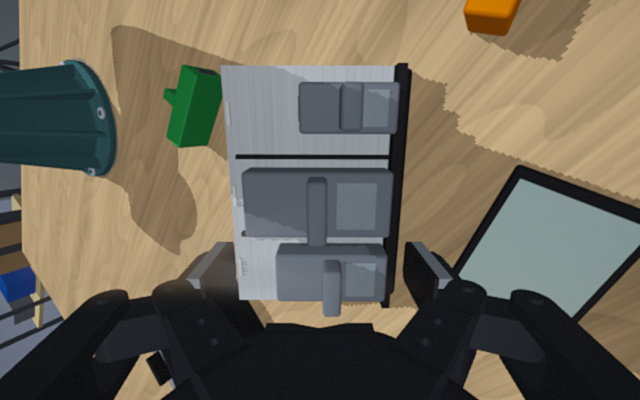

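View pics/side5.png

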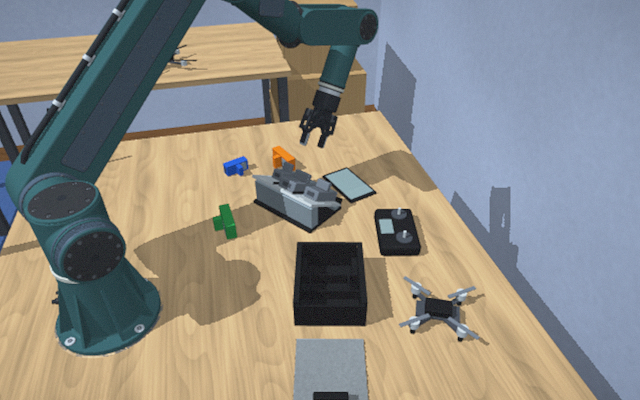

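```bash
python3 - <<'E'
from h import *
shot("wrist","6")
crop(cv2.imread("pics/wrist6.png"),"pics/w6c.png",215,55,425,325,3)
E
```

```text
8.05 [600.1 367.  228.9] [ 2.736  0.914 -0.737]
```

View pics/w6c.png

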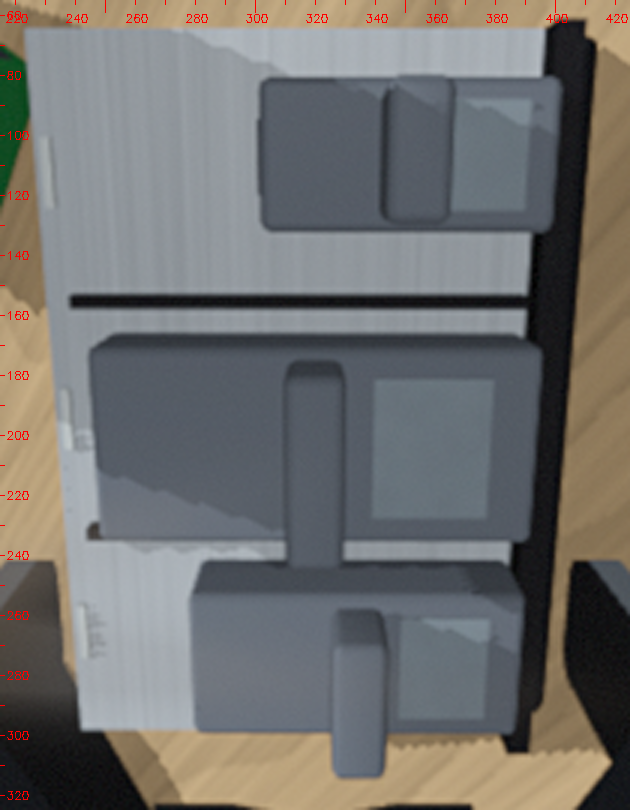

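```bash
cat > fit3.py <<'E'
import fit2
from fit2 import *
W6=wcam("6")
def a(k,P,cx,cy): add(W6,k,P,(cx/3+215,cy/3+55))
for k,L,w,r,top,rib in ((2,80,20,17,((262,80),(262,230),(561,80),(553,230)),((388,82),(385,218),(454,80),(450,220))),
  (1,130,30,27,((90,350),(100,538),(541,350),(528,540)),((286,378),(290,567),(344,378),(342,567))),
  (0,104,25,22,((192,593),(197,732),(524,597),(515,733)),((332,645),(333,777),(386,645),(383,777)))):
    for (s,y),u in zip(((L,-w),(L,w),(0,-w),(0,w)),top): a(k,(s,y,30),*u)
    for (s,y),u in zip(((L/2+8,-r),(L/2+8,r),(L/2-8,-r),(L/2-8,r)),rib): a(k,(s,y,56),*u)
if __name__=="__main__":
    s=least_squares(f,[800,150,30,-2.5,0,0,0],loss="soft_l1")
    print(np.round(s.x,3)); print(np.round(f(s.x,True),1).tolist())
    J=s.jac; print(np.sqrt(np.diag(np.linalg.inv(J.T@J))).round(2))
    for k,L in enumerate((104,130,80)): print(slope(s.x,[L/2,[76,0,-76][k]+s.x[4+k],15]).round(1))
    # wrist-only
    o[:]=[q for q in o if q[0] is W6]
    s=least_squares(f,[600,350,20,-2.5,0,0,0],loss="soft_l1")
    print(np.round(s.x,3)); print(np.round(f(s.x,True),1).tolist())
    for k,L in enumerate((104,130,80)): print(slope(s.x,[L/2,[76,0,-76][k]+s.x[4+k],15]).round(1))
E
python3 fit3.py
```

```text
[ 5.66656e+02  3.39965e+02  2.20260e+01 -1.09312e+02 -1.36000e-01
  3.34600e+00 -2.99100e+00]
[[-1.8, -1.0], [-1.9, -0.4], [-1.6, -0.7], [-1.9, -0.1], [-1.6, -0.4], [-1.1, -0.4], [-1.3, -0.3], [-0.7, -0.1], [-2.6, 0.6], [-0.3, 0.8], [-1.6, -0.8], [-1.0, -0.3], [-0.9, -0.4], [0.2, -0.2], [-2.1, 0.1], [-0.7, 0.1], [-0.7, -1.2], [0.0, 0.4], [0.3, -1.0], [-0.9, 0.6], [0.3, -2.3], [0.1, 1.7], [0.8, -1.6], [0.0, 1.1], [-0.1, -1.2], [1.0, 0.8], [0.3, -1.0], [-0.2, 0.4], [-0.3, -0.9], [-1.2, 0.1], [1.0, -0.9], [0.8, 0.2], [-0.7, -0.1], [-0.5, 0.0], [-0.1, -1.2], [-0.6, -0.1], [0.3, -0.3], [-0.4, -0.0], [1.2, -0.3], [0.9, 0.0]]
[1.53 2.09 0.76 0.   2.53 2.54 2.58]
[[582.1 256.8  61. ]]
[[529.6 308.   67.5]]
[[497.6 386.9  55. ]]
[ 5.66610e+02  3.38695e+02  2.05250e+01 -2.49900e+00  1.98000e-01
  3.16800e+00 -3.76100e+00]
[[-0.5, -0.6], [0.2, 0.6], [-0.2, -0.5], [-1.4, 0.8], [0.2, -1.6], [0.0, 2.0], [0.6, -0.9], [-0.2, 1.3], [0.6, -0.7], [1.6, 0.8], [-0.2, -0.4], [-0.6, 0.4], [-0.1, -0.3], [-1.0, 0.2], [1.0, -0.3], [0.8, 0.2], [-0.3, 0.3], [-0.2, 0.1], [-0.6, -0.8], [-1.0, 0.0], [0.3, 0.0], [-0.4, -0.0], [1.0, 0.1], [0.7, 0.0]]
[[582.3 255.2  59.5]]
[[529.5 306.9  66. ]]
[[497.1 386.3  53.5]]
```

```bash
python3 - <<'E'
from h import *
Rp,M=pickrot(-2.4985)
c=cur(); print(c[0].round(1), (c[1].inv()*Rp).as_rotvec().round(4))
t=np.array([529.5,306.9,66])+M[:,2]*91
print("tool delta",Rp.inv().apply(t-c[0]).round(1),c[1].inv().apply(t-c[0]).round(1)); rows(c,(t,Rp),8)
E
```

```text
[600.1 366.7 229.6] [0.0001 0.0019 0.0013]
tool delta [ 1.8  5.5 96.9] [ 2.   5.5 96.9]
8 rows: t [0.00024, 0.00069, 0.01211]  r [0.0, 0.0002, 0.0002]
```

>>> {"op": "move_arm", "data": {"commands": [{"tx":0.002,"ty":0.0055,"tz":0.015,"rx":0,"ry":0.002,"rz":0.001,"gripper":0.085},{"tx":0,"ty":0,"tz":0.02,"rx":0,"ry":0,"rz":0,"gripper":0.085},{"tx":0,"ty":0,"tz":0.02,"rx":0,"ry":0,"rz":0,"gripper":0.085},{"tx":0,"ty":0,"tz":0.018,"rx":0,"ry":0,"rz":0,"gripper":0.085},{"tx":0,"ty":0,"tz":0.012,"rx":0,"ry":0,"rz":0,"gripper":0.085},{"tx":0,"ty":0,"tz":0.008,"rx":0,"ry":0,"rz":0,"gripper":0.085},{"tx":0,"ty":0,"tz":0.004,"rx":0,"ry":0,"rz":0,"gripper":0.085},{"tx":0,"ty":0,"tz":0,"rx":0,"ry":0,"rz":0,"gripper":0.085},{"tx":0,"ty":0,"tz":0,"rx":0,"ry":0,"rz":0,"gripper":0.05},{"tx":0,"ty":0,"tz":0,"rx":0,"ry":0,"rz":0,"gripper":0.05}]}}

```text
t: 8.93
tool_pos: [567.1, 335.5, 145.2]
orientation: [2.739, 0.913, -0.73]
ft_force: [1.0, -0.2, -0.5]
opening: 63.4
```

```bash
python3 - <<'E'
from h import *
shot("wrist","7")
crop(cv2.imread("pics/wrist7.png"),"pics/w7c.png",165,100,475,400,2)
W=wcam("7");Rp,M=pickrot(-2.4985)
d=np.load("pics/wrist7.npz"); print("pack-frame TCP rel",(d["pos"]-[529.5,306.9,66])@M, (R.from_rotvec(d["rv"]).inv()*Rp).as_rotvec().round(4))
for P in ((8,-27,41),(-8,-27,41),(8,27,41),(-8,27,41)): print(proj(W,np.array([529.5,306.9,66])+M@P))
E
```

```text
8.93 [567.1 335.5 145.2] [ 2.739  0.913 -0.73 ]
pack-frame TCP rel [-1.36391414 -0.34987117 92.20393196] [ 0.0004 -0.0026  0.0004]
[[297.21332149 212.08313028]]
[[332.50807866 212.04769724]]
[[299.36992343 314.02743032]]
[[331.1201934  313.95241378]]
```

View pics/w7c.png

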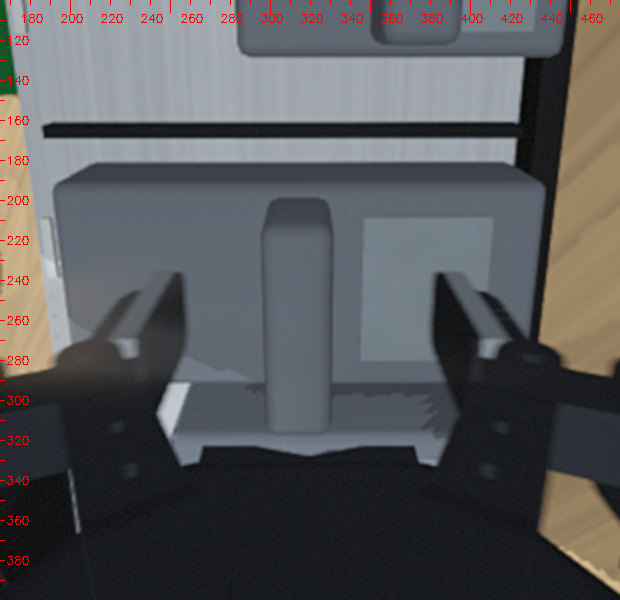

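>>> {"op": "move_arm", "data": {"commands": [{"tx":0,"ty":0,"tz":0.001,"rx":0,"ry":0,"rz":0,"gripper":0.03},{"tx":0,"ty":0,"tz":0,"rx":0,"ry":0,"rz":0,"gripper":0.0},{"tx":0,"ty":0,"tz":0,"rx":0,"ry":0,"rz":0,"gripper":0.0},{"tx":0,"ty":0,"tz":0,"rx":0,"ry":0,"rz":0,"gripper":0.0},{"tx":0,"ty":0,"tz":0,"rx":0,"ry":0,"rz":0,"gripper":0.0},{"tx":0,"ty":0,"tz":0,"rx":0,"ry":0,"rz":0,"gripper":0.0},{"tx":0,"ty":0,"tz":0,"rx":0,"ry":0,"rz":0,"gripper":0.0},{"tx":0,"ty":0,"tz":-0.004,"rx":0,"ry":0,"rz":0,"gripper":0.0},{"tx":0,"ty":0,"tz":-0.008,"rx":0,"ry":0,"rz":0,"gripper":0.0},{"tx":0,"ty":0,"tz":-0.012,"rx":0,"ry":0,"rz":0,"gripper":0.0}]}}

```text
t: 9.82
tool_pos: [574.3, 341.6, 162.6]
orientation: [2.736, 0.913, -0.74]
ft_force: [-0.7, -0.5, -5.1]
opening: 15.2
```

```bash
python3 - <<'E'
from h import *
yt=-.2460; T=np.array([526,-64.7,0])
# cell centres along tote y: lip end -99..: inner
c=cur(); print(c[0].round(1))
# sizes: cells 68,48,58 =174 ; walls
for y in (-59,-58,-57): print(y,place(T[0],T[1],yt,[0,y,0]).round(1))
E
```

```text
[574.3 341.6 162.6]
-59 [[ 511.6 -121.9    0. ]]
-58 [[ 511.9 -121.     0. ]]
-57 [[ 512.1 -120.     0. ]]
```

```bash
python3 - <<'E'
from h import *
im=cv2.imread("pics/side5.png"); im=cv2.convertScaleAbs(im,alpha=3,beta=0)
crop(im,"pics/s5c.png",285,235,375,330,6)
D=cam("pics/side5.npz")
for y in (-93,-25,-19,29,35,93): print(y,[proj(D,place(526,-64.7,-.246,(x,y,35)))[0].round(1).tolist() for x in (-70,70)])
E
```

```text
-93 [[299.7, 313.8], [360.9, 314.0]]
-25 [[300.8, 291.2], [359.1, 291.4]]
-19 [[300.9, 289.3], [359.0, 289.5]]
29 [[301.7, 274.7], [357.9, 274.9]]
35 [[301.8, 273.0], [357.8, 273.2]]
93 [[302.6, 256.7], [356.5, 256.9]]
```

View pics/s5c.png

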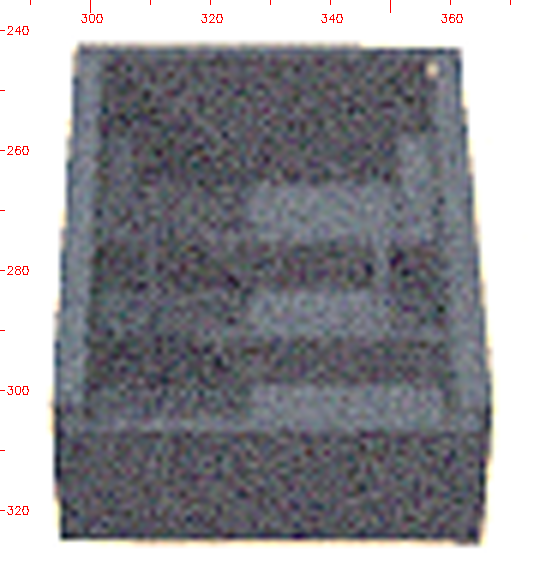

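```bash
python3 - <<'E'
from h import *
W=wcam("2")
def tt(p): return R.from_euler("z",.246).apply(np.array(p)-[526,-64.7,0])
for u in ((300,91.7),(300,115),(300,316),(268,316),(450,115)): print(u,tt(ray(W,u,83)).round(1))
print(tt(ray(W,(316,172.5),97)),tt(ray(W,(315.8,288),97)))
W=wcam("6") 
Rp,M=pickrot(-2.4985)
print(proj(wcam("5"),place(526,-64.7,-.246,[(-83,99,83),(83,99,83)])))
E
```

```text
(300, 91.7) [-82.7 -70.7  83. ]
(300, 115) [-70.2 -70.9  83. ]
(300, 316) [ 64.7 -72.9  83. ]
(268, 316) [ 64.8 -95.3  83. ]
(450, 115) [-70.5  15.   83. ]
[-39.44304276 -61.57694465  97.        ] [ 33.28191352 -61.69190346  97.        ]
[[187.37814793 299.65607946]
 [248.90958848 407.47409128]]
```

```bash
python3 - <<'E'
from h import *
Rp,M=pickrot(-2.4985)
a=np.array([576.3,342.4,165.1])+[0,0,69.7]
c=(a,Rp)
tp=place(526,-64.7,-.246,[-.5,-59,0])[0]; t=([tp[0],tp[1],215],down(-.246)); print(t[0])
rows(c,t,17)
from scipy.spatial.transform import Rotation
X=None
import io,contextlib
def M4(a):
    T=np.eye(4);T[:3,:3]=a[1].as_matrix();T[:3,3]=a[0];return T
L=logm(np.linalg.inv(M4(c))@M4(t))
print([ (M4(c)@np.real(expm(L*k/17)))[:3,3].round(0).tolist() for k in range(0,18,2)])
E
```

```text
[np.float64(511.1469987584417), np.float64(-121.80199956322255), 215]
17 rows: t [-0.00926, 0.02648, 0.00496]  r [0.0137, 0.0287, 0.0511]
[[576.0, 342.0, 235.0], [590.0, 287.0, 236.0], [598.0, 231.0, 236.0], [600.0, 174.0, 236.0], [596.0, 117.0, 236.0], [586.0, 61.0, 234.0], [571.0, 6.0, 231.0], [551.0, -47.0, 226.0], [526.0, -98.0, 219.0]]
```

>>> {"op": "move_arm", "data": {"commands": [{"tx":-0.0117,"ty":0,"tz":-0.0201,"rx":0,"ry":0,"rz":0,"gripper":0.0},{"tx":-0.0117,"ty":0,"tz":-0.0201,"rx":0,"ry":0,"rz":0,"gripper":0.0},{"tx":-0.0117,"ty":0,"tz":-0.0201,"rx":0,"ry":0,"rz":0,"gripper":0.0},{"tx":-0.0093,"ty":0.0265,"tz":0.005,"rx":0.0137,"ry":0.0287,"rz":0.0511,"gripper":0.0},{"tx":-0.0093,"ty":0.0265,"tz":0.005,"rx":0.0137,"ry":0.0287,"rz":0.0511,"gripper":0.0},{"tx":-0.0093,"ty":0.0265,"tz":0.005,"rx":0.0137,"ry":0.0287,"rz":0.0511,"gripper":0.0},{"tx":-0.0093,"ty":0.0265,"tz":0.005,"rx":0.0137,"ry":0.0287,"rz":0.0511,"gripper":0.0},{"tx":-0.0093,"ty":0.0265,"tz":0.005,"rx":0.0137,"ry":0.0287,"rz":0.0511,"gripper":0.0},{"tx":-0.0093,"ty":0.0265,"tz":0.005,"rx":0.0137,"ry":0.0287,"rz":0.0511,"gripper":0.0},{"tx":-0.0093,"ty":0.0265,"tz":0.005,"rx":0.0137,"ry":0.0287,"rz":0.0511,"gripper":0.0}]}}

```text
t: 10.65
tool_pos: [598.1, 143.5, 234.6]
orientation: [2.984, 0.4, -0.449]
ft_force: [0.8, -0.6, -4.9]
opening: 14.8
```

>>> {"op": "move_arm", "data": {"commands": [{"tx":-0.0093,"ty":0.0265,"tz":0.005,"rx":0.0137,"ry":0.0287,"rz":0.0511,"gripper":0.0},{"tx":-0.0093,"ty":0.0265,"tz":0.005,"rx":0.0137,"ry":0.0287,"rz":0.0511,"gripper":0.0},{"tx":-0.0093,"ty":0.0265,"tz":0.005,"rx":0.0137,"ry":0.0287,"rz":0.0511,"gripper":0.0},{"tx":-0.0093,"ty":0.0265,"tz":0.005,"rx":0.0137,"ry":0.0287,"rz":0.0511,"gripper":0.0},{"tx":-0.0093,"ty":0.0265,"tz":0.005,"rx":0.0137,"ry":0.0287,"rz":0.0511,"gripper":0.0},{"tx":-0.0093,"ty":0.0265,"tz":0.005,"rx":0.0137,"ry":0.0287,"rz":0.0511,"gripper":0.0},{"tx":-0.0093,"ty":0.0265,"tz":0.005,"rx":0.0137,"ry":0.0287,"rz":0.0511,"gripper":0.0},{"tx":-0.0093,"ty":0.0265,"tz":0.005,"rx":0.0137,"ry":0.0287,"rz":0.0511,"gripper":0.0},{"tx":-0.0093,"ty":0.0265,"tz":0.005,"rx":0.0137,"ry":0.0287,"rz":0.0511,"gripper":0.0},{"tx":-0.0093,"ty":0.0265,"tz":0.005,"rx":0.0137,"ry":0.0287,"rz":0.0511,"gripper":0.0}]}}

```text
t: 11.48
tool_pos: [509.6, -124.1, 213.2]
orientation: [-3.117, 0.389, -0.003]
ft_force: [0.5, 0.3, -4.7]
opening: 14.5
```

```bash
python3 - <<'E'
from h import *
c=cur()
print(c[0].round(1),(c[1].inv()*down(-.246)).as_rotvec().round(4), c[1].inv().apply(np.array([511.1,-121.8,180])-c[0]).round(1))
E
```

```text
[ 509.6 -124.1  213.2] [-0.001  -0.002  -0.0025] [ 0.8 -2.5 33.2]
```

>>> {"op": "move_arm", "data": {"commands": [{"tx":0,"ty":0,"tz":0,"rx":0,"ry":0,"rz":0,"gripper":0.0},{"tx":0,"ty":0,"tz":0.008,"rx":0,"ry":0,"rz":0,"gripper":0.0},{"tx":0,"ty":0,"tz":0.008,"rx":0,"ry":0,"rz":0,"gripper":0.0},{"tx":0,"ty":0,"tz":0,"rx":0,"ry":0,"rz":0,"gripper":0.0},{"tx":0,"ty":0,"tz":0,"rx":0,"ry":0,"rz":0,"gripper":0.0},{"tx":0,"ty":0,"tz":0,"rx":0,"ry":0,"rz":0,"gripper":0.0},{"tx":0,"ty":0,"tz":0,"rx":0,"ry":0,"rz":0,"gripper":0.0},{"tx":0,"ty":0,"tz":0,"rx":0,"ry":0,"rz":0,"gripper":0.0},{"tx":0,"ty":0,"tz":0,"rx":0,"ry":0,"rz":0,"gripper":0.0},{"tx":0,"ty":0,"tz":0,"rx":0,"ry":0,"rz":0,"gripper":0.0}]}}

```text
t: 12.32
tool_pos: [509.7, -122.6, 197.5]
orientation: [-3.117, 0.385, -0.0]
ft_force: [-0.1, 0.5, -5.0]
opening: 15.2
```

```bash
python3 - <<'E'
from h import *
shot("wrist","8")
c=cur()
print((c[1].inv()*down(-.246)).as_rotvec().round(4), c[1].inv().apply(np.array([511.1,-121.8,180])-c[0]).round(1))
im=cv2.imread("pics/wrist8.png"); im=cv2.convertScaleAbs(im,alpha=2,beta=20)
cv2.imwrite("pics/w8b.png",im)
E
```

```text
12.32 [ 509.7 -122.6  197.5] [-3.117  0.385 -0.   ]
[-0.0005 -0.      0.0002] [ 1.2 -1.2 17.5]
```

View pics/w8b.png

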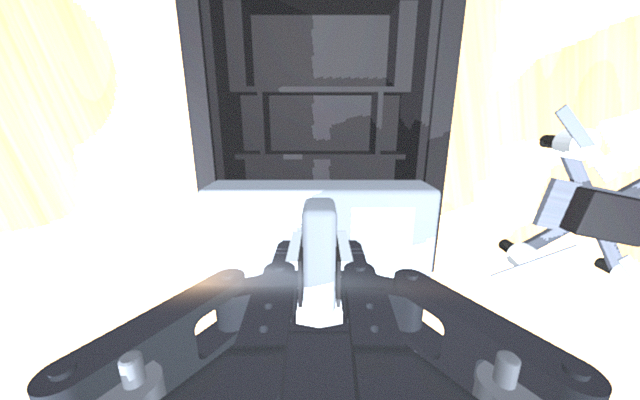

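```bash
python3 - <<'E'
from h import *
im=cv2.imread("pics/w8b.png")
crop(im,"pics/w8c.png",175,0,475,200,2)
W=wcam("8")
for P in [(-57,35,35),(57,35,35),(-45,29,35),(45,29,35),(-45,-19,35),(45,-19,35),(-45,-19,5),(-70,-99,83),(-83,-50,83),(83,-50,83),(-70,-25,35),(-70,-19,35),(-83,0,83),(83,0,83),(-70,0,83),(70,0,83)]:
    print(P,proj(W,place(526,-64.7,-.246,P))[0].round(1))
E
```

```text
(-57, 35, 35) [246.2  83.3]
(57, 35, 35) [394.3  83.3]
(-45, 29, 35) [262.2  91.6]
(45, 29, 35) [378.3  91.6]
(-45, -19, 35) [265.3 153.8]
(45, -19, 35) [375.  153.9]
(-45, -19, 5) [271.2 150.2]
(-70, -99, 83) [224.5 271.4]
(-83, -50, 83) [199.2 207.2]
(83, -50, 83) [441.6 207.2]
(-70, -25, 35) [235.3 161.2]
(-70, -19, 35) [234.8 153.8]
(-83, 0, 83) [190.5 132.3]
(83, 0, 83) [450.6 132.3]
(-70, 0, 83) [210.9 132.3]
(70, 0, 83) [430.2 132.3]
```

View pics/w8c.png

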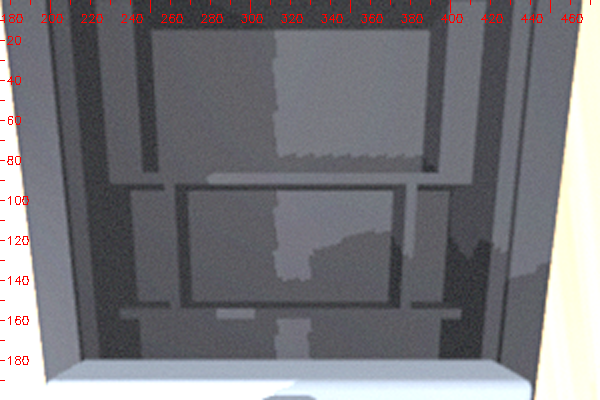

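```bash
python3 - <<'E'
from h import *
im=cv2.imread("pics/wrist8.png"); im=cv2.convertScaleAbs(im,alpha=3.5,beta=0)
crop(im,"pics/w8d.png",255,70,385,175,6)
W=wcam("8")
def tt(p): return R.from_euler("z",.246).apply(np.array(p)-[526,-64.7,0])
for v in (160,159,155,154,153,152,93,92,91,87,86,85): print(v,tt(ray(W,(319,v),35))[:2].round(1))
E
```

```text
160 [ -1. -24.]
159 [ -1.  -23.2]
155 [ -1.  -19.9]
154 [ -1.  -19.1]
153 [ -1.  -18.3]
152 [ -1.  -17.5]
93 [-1. 28.]
92 [-1.  28.7]
91 [-1.  29.4]
87 [-1.  32.3]
86 [-1. 33.]
85 [-1.  33.8]
```

View pics/w8d.png

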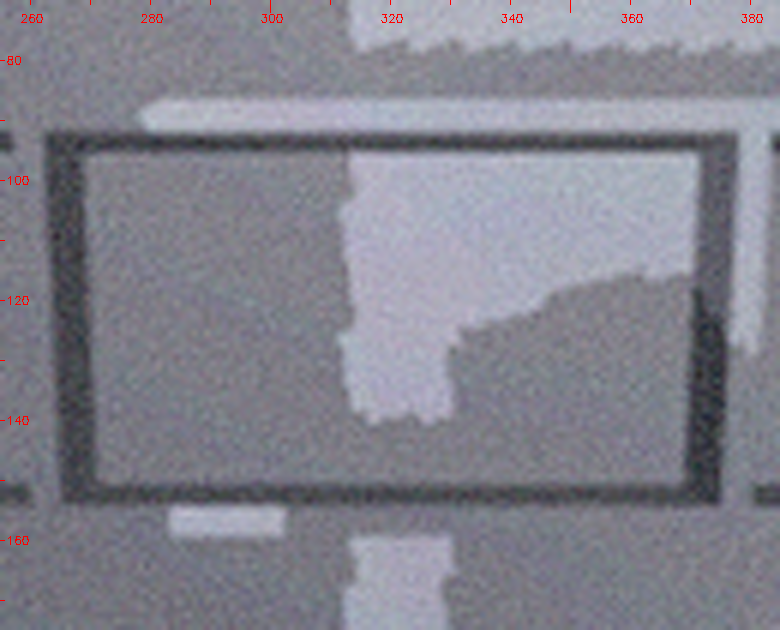

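>>> {"op": "move_arm", "data": {"commands": [{"tx":0.0017,"ty":-0.0031,"tz":0.008,"rx":0,"ry":0,"rz":0,"gripper":0.0},{"tx":0,"ty":0,"tz":0.012,"rx":0,"ry":0,"rz":0,"gripper":0.0},{"tx":0,"ty":0,"tz":0.015,"rx":0,"ry":0,"rz":0,"gripper":0.0},{"tx":0,"ty":0,"tz":0.015,"rx":0,"ry":0,"rz":0,"gripper":0.0},{"tx":0,"ty":0,"tz":0.014,"rx":0,"ry":0,"rz":0,"gripper":0.0},{"tx":0,"ty":0,"tz":0.009,"rx":0,"ry":0,"rz":0,"gripper":0.0},{"tx":0,"ty":0,"tz":0.006,"rx":0,"ry":0,"rz":0,"gripper":0.0},{"tx":0,"ty":0,"tz":0.004,"rx":0,"ry":0,"rz":0,"gripper":0.0},{"tx":0,"ty":0,"tz":0.0015,"rx":0,"ry":0,"rz":0,"gripper":0.0},{"tx":0,"ty":0,"tz":0,"rx":0,"ry":0,"rz":0,"gripper":0.0}]}}

```text
t: 13.2
tool_pos: [512.2, -120.2, 112.8]
orientation: [-3.117, 0.385, -0.0]
ft_force: [1.0, -0.0, -4.4]
opening: 14.4
```

>>> {"op": "move_arm", "data": {"commands": [{"tx":0,"ty":0,"tz":0.001,"rx":0,"ry":0,"rz":0,"gripper":0.0},{"tx":0,"ty":0,"tz":0.0006,"rx":0,"ry":0,"rz":0,"gripper":0.0},{"tx":0,"ty":0,"tz":0,"rx":0,"ry":0,"rz":0,"gripper":0.0},{"tx":0,"ty":0,"tz":0,"rx":0,"ry":0,"rz":0,"gripper":0.05},{"tx":0,"ty":0,"tz":0,"rx":0,"ry":0,"rz":0,"gripper":0.05},{"tx":0,"ty":0,"tz":0,"rx":0,"ry":0,"rz":0,"gripper":0.05},{"tx":0,"ty":0,"tz":-0.01,"rx":0,"ry":0,"rz":0,"gripper":0.05},{"tx":0,"ty":0,"tz":-0.02,"rx":0,"ry":0,"rz":0,"gripper":0.05},{"tx":0,"ty":0,"tz":-0.03,"rx":0,"ry":0,"rz":0,"gripper":0.05},{"tx":0,"ty":0,"tz":-0.03,"rx":0,"ry":0,"rz":0,"gripper":0.05}]}}

```text
t: 14.03
tool_pos: [511.4, -120.0, 202.5]
orientation: [-3.117, 0.385, 0.003]
ft_force: [0.5, 0.7, -0.2]
opening: 49.8
```

```bash
python3 - <<'E'
from h import *
shot("wrist","9"); shot("side","9"); 
im=cv2.imread("pics/wrist9.png"); cv2.imwrite("pics/w9b.png",cv2.convertScaleAbs(im,alpha=2,beta=20))
c=cur()
Rp,M=pickrot(-2.4985)
from h import *
med=np.array([582.3,255.2,59.5])
t=(med+M[:,2]*150,Rp); print(c[0],t[0])
rows((c[0],down(-.246)),t,17)
def M4(a):
    T=np.eye(4);T[:3,:3]=a[1].as_matrix();T[:3,3]=a[0];return T
L=logm(np.linalg.inv(M4((c[0],down(-.246))))@M4(t))
print([ (M4(c)@np.real(expm(L*k/17)))[:3,3].round(0).tolist() for k in range(0,18,2)])
E
```

```text
14.03 [ 511.4 -120.   202.5] [-3.117e+00  3.850e-01  3.000e-03]
14.08 [ 514.6 -121.   208.4] [ 3.117 -0.385  0.012]
[ 514.94027006 -121.21987691  206.53705891] [642.31837548 300.17548893 189.40381057]
17 rows: t [0.0118, -0.02396, -0.0029]  r [-0.0137, -0.0287, -0.0511]
[[515.0, -121.0, 207.0], [548.0, -80.0, 212.0], [578.0, -35.0, 215.0], [603.0, 13.0, 215.0], [622.0, 63.0, 213.0], [637.0, 114.0, 210.0], [646.0, 167.0, 205.0], [649.0, 221.0, 199.0], [646.0, 274.0, 193.0]]
```

View pics/w9b.png

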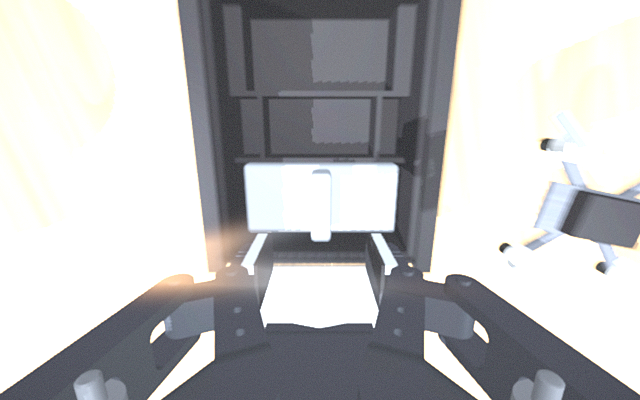

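```bash
python3 - <<'E'
from h import *
Rp,M=pickrot(-2.4985)
med=np.array([582.3,255.2,59.5])
c=(np.array([512.2,-120.2,201.2]),down(-.246)); t=(med+M[:,2]*160,Rp); print(t[0])
rows(c,t,17)
E
```

```text
[646.31960051 303.17385486 198.06406461]
17 rows: t [0.01202, -0.02394, -0.00381]  r [-0.0137, -0.0287, -0.0511]
```

>>> {"op": "move_arm", "data": {"commands": [{"tx":0.012,"ty":-0.0239,"tz":-0.0038,"rx":-0.0137,"ry":-0.0287,"rz":-0.0511,"gripper":0.085},{"tx":0.012,"ty":-0.0239,"tz":-0.0038,"rx":-0.0137,"ry":-0.0287,"rz":-0.0511,"gripper":0.085},{"tx":0.012,"ty":-0.0239,"tz":-0.0038,"rx":-0.0137,"ry":-0.0287,"rz":-0.0511,"gripper":0.085},{"tx":0.012,"ty":-0.0239,"tz":-0.0038,"rx":-0.0137,"ry":-0.0287,"rz":-0.0511,"gripper":0.085},{"tx":0.012,"ty":-0.0239,"tz":-0.0038,"rx":-0.0137,"ry":-0.0287,"rz":-0.0511,"gripper":0.085},{"tx":0.012,"ty":-0.0239,"tz":-0.0038,"rx":-0.0137,"ry":-0.0287,"rz":-0.0511,"gripper":0.085},{"tx":0.012,"ty":-0.0239,"tz":-0.0038,"rx":-0.0137,"ry":-0.0287,"rz":-0.0511,"gripper":0.085},{"tx":0.012,"ty":-0.0239,"tz":-0.0038,"rx":-0.0137,"ry":-0.0287,"rz":-0.0511,"gripper":0.085},{"tx":0.012,"ty":-0.0239,"tz":-0.0038,"rx":-0.0137,"ry":-0.0287,"rz":-0.0511,"gripper":0.085},{"tx":0.012,"ty":-0.0239,"tz":-0.0038,"rx":-0.0137,"ry":-0.0287,"rz":-0.0511,"gripper":0.085}]}}

```text
t: 14.97
tool_pos: [637.5, 116.6, 213.3]
orientation: [2.981, 0.407, -0.454]
ft_force: [1.1, -0.3, 0.2]
opening: 85.2
```

>>> {"op": "move_arm", "data": {"commands": [{"tx":0.012,"ty":-0.0239,"tz":-0.0038,"rx":-0.0137,"ry":-0.0287,"rz":-0.0511,"gripper":0.085},{"tx":0.012,"ty":-0.0239,"tz":-0.0038,"rx":-0.0137,"ry":-0.0287,"rz":-0.0511,"gripper":0.085},{"tx":0.012,"ty":-0.0239,"tz":-0.0038,"rx":-0.0137,"ry":-0.0287,"rz":-0.0511,"gripper":0.085},{"tx":0.012,"ty":-0.0239,"tz":-0.0038,"rx":-0.0137,"ry":-0.0287,"rz":-0.0511,"gripper":0.085},{"tx":0.012,"ty":-0.0239,"tz":-0.0038,"rx":-0.0137,"ry":-0.0287,"rz":-0.0511,"gripper":0.085},{"tx":0.012,"ty":-0.0239,"tz":-0.0038,"rx":-0.0137,"ry":-0.0287,"rz":-0.0511,"gripper":0.085},{"tx":0.012,"ty":-0.0239,"tz":-0.0038,"rx":-0.0137,"ry":-0.0287,"rz":-0.0511,"gripper":0.085},{"tx":0,"ty":0,"tz":0,"rx":0,"ry":0,"rz":0,"gripper":0.085},{"tx":0,"ty":0,"tz":0,"rx":0,"ry":0,"rz":0,"gripper":0.085},{"tx":0,"ty":0,"tz":0,"rx":0,"ry":0,"rz":0,"gripper":0.085}]}}

```text
t: 15.8
tool_pos: [645.7, 302.3, 198.0]
orientation: [2.738, 0.913, -0.733]
ft_force: [0.4, 0.2, -0.0]
opening: 85.2
```

```bash
python3 - <<'E'
from h import *
shot("wrist","10")
crop(cv2.imread("pics/wrist10.png"),"pics/w10c.png",165,60,475,340,2)
Rp,M=pickrot(-2.4985); med=np.array([582.3,255.2,59.5]);c=cur()
t=med+M[:,2]*91; print(c[1].inv().apply(t-c[0]).round(1),(c[1].inv()*Rp).as_rotvec().round(4))
W=wcam("10")
for P in ((8,-22,41),(-8,-22,41),(8,22,41),(-8,22,41),(52,-25,15),(-52,-25,15)): print(proj(W,med+M@P).round(1))
E
```

```text
15.8 [645.7 302.3 198. ] [ 2.738  0.913 -0.733]
[ 1.2 -1.  68.6] [ 0.0002 -0.0004 -0.0005]
[[307.9 187.5]]
[[331.2 187.5]]
[[308.5 246.4]]
[[330.5 246.4]]
[[252.1 176. ]]
[[386.7 176. ]]
```

View pics/w10c.png

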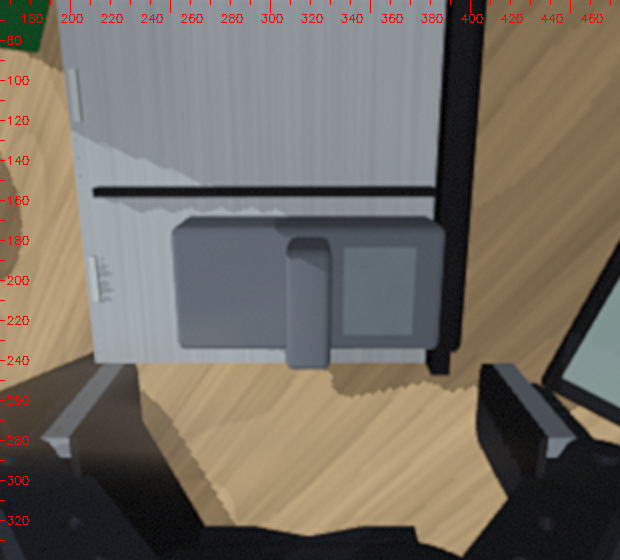

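>>> {"op": "move_arm", "data": {"commands": [{"tx":0.0005,"ty":-0.0015,"tz":0.012,"rx":0,"ry":0,"rz":0,"gripper":0.085},{"tx":0,"ty":0,"tz":0.016,"rx":0,"ry":0,"rz":0,"gripper":0.085},{"tx":0,"ty":0,"tz":0.016,"rx":0,"ry":0,"rz":0,"gripper":0.085},{"tx":0,"ty":0,"tz":0.012,"rx":0,"ry":0,"rz":0,"gripper":0.07},{"tx":0,"ty":0,"tz":0.007,"rx":0,"ry":0,"rz":0,"gripper":0.06},{"tx":0,"ty":0,"tz":0.004,"rx":0,"ry":0,"rz":0,"gripper":0.05},{"tx":0,"ty":0,"tz":0.0015,"rx":0,"ry":0,"rz":0,"gripper":0.04},{"tx":0,"ty":0,"tz":0,"rx":0,"ry":0,"rz":0,"gripper":0.03},{"tx":0,"ty":0,"tz":0,"rx":0,"ry":0,"rz":0,"gripper":0.0},{"tx":0,"ty":0,"tz":0,"rx":0,"ry":0,"rz":0,"gripper":0.0}]}}

```text
t: 16.68
tool_pos: [619.4, 283.4, 141.7]
orientation: [2.74, 0.912, -0.728]
ft_force: [1.4, 0.7, 8.9]
opening: 14.9
```

```bash
python3 - <<'E'
from h import *
Rp,M=pickrot(-2.4985); med=np.array([582.3,255.2,59.5]);c=cur()
print("rel",((c[0]-med)@M).round(1))
# after lift: 3 close rows, 4+8+12 along tool -z, 70 up
a=c[0]+M[:,2]*24+[0,0,70]
tp=place(526,-64.7,-.246,[0,62,0])[0]; t=(np.array([tp[0]-.7,tp[1]-.8,200]),down(-.246)); print(t[0])
for n in (10,12): rows((a,Rp),t,n)
def M4(a):
    T=np.eye(4);T[:3,:3]=a[1].as_matrix();T[:3,3]=a[0];return T
L=logm(np.linalg.inv(M4((a,Rp)))@M4(t))
print([ (M4((a,Rp))@np.real(expm(L*k/12)))[:3,3].round(0).tolist() for k in range(0,13,2)])
E
```

```text
rel [ 0.7 -0.3 94.5]
[540.39863312  -5.36655442 200.        ]
10 rows: t [-0.0145, 0.02716, 0.00884]  r [0.0233, 0.0488, 0.0868]
12 rows: t [-0.01195, 0.02274, 0.00728]  r [0.0194, 0.0407, 0.0723]
[[629.0, 291.0, 232.0], [632.0, 237.0, 232.0], [627.0, 184.0, 230.0], [615.0, 132.0, 226.0], [596.0, 83.0, 220.0], [571.0, 37.0, 212.0], [540.0, -5.0, 200.0]]
```

```bash
python3 - <<'E'
from h import *
shot("wrist","11")
crop(cv2.imread("pics/wrist11.png"),"pics/w11c.png",165,100,475,400,2)
Rp,M=pickrot(-2.4985); med=np.array([582.3,255.2,59.5]);c=cur()
print("rel",((c[0]-med)@M).round(1))
W=wcam("11")
for P in ((8,-22,41),(-8,-22,41),(52,-25,15),(-52,-25,15)): print(proj(W,med+M@P).round(1))
from plant import robot
print(robot.state()["ft_force"],robot.state()["opening"])
E
```

```text
16.68 [619.4 283.4 141.7] [ 2.74   0.912 -0.728]
rel [ 0.7 -0.3 94.5]
[[302.  220.7]]
[[336.3 220.6]]
[[224.4 199.6]]
[[413.  199.1]]
[ 2.32430084 -0.09830273  8.18552934] 14.633612769775404
```

View pics/w11c.png

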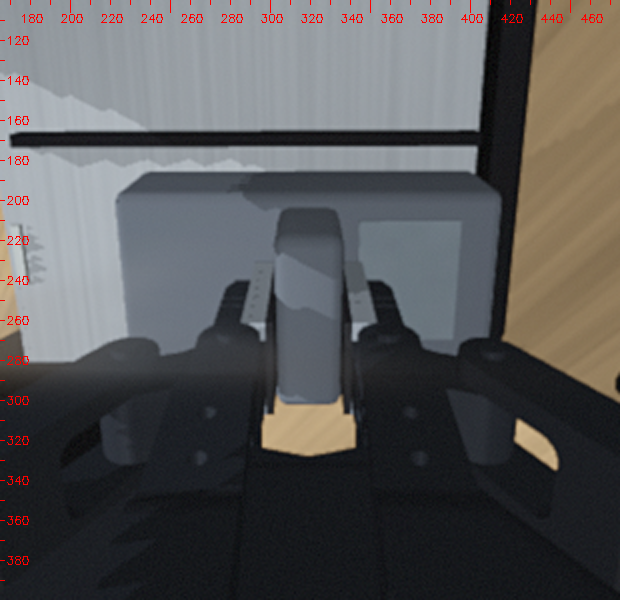

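>>> {"op": "move_arm", "data": {"commands": [{"tx":0,"ty":0,"tz":0,"rx":0,"ry":0,"rz":0,"gripper":0.0},{"tx":0,"ty":0,"tz":-0.006,"rx":0,"ry":0,"rz":0,"gripper":0.0},{"tx":0,"ty":0,"tz":-0.01,"rx":0,"ry":0,"rz":0,"gripper":0.0},{"tx":0,"ty":0,"tz":-0.012,"rx":0,"ry":0,"rz":0,"gripper":0.0},{"tx":-0.0117,"ty":0,"tz":-0.0201,"rx":0,"ry":0,"rz":0,"gripper":0.0},{"tx":-0.0117,"ty":0,"tz":-0.0201,"rx":0,"ry":0,"rz":0,"gripper":0.0},{"tx":-0.0117,"ty":0,"tz":-0.0201,"rx":0,"ry":0,"rz":0,"gripper":0.0},{"tx":-0.0119,"ty":0.0227,"tz":0.0073,"rx":0.0194,"ry":0.0407,"rz":0.0723,"gripper":0.0},{"tx":-0.0119,"ty":0.0227,"tz":0.0073,"rx":0.0194,"ry":0.0407,"rz":0.0723,"gripper":0.0},{"tx":-0.0119,"ty":0.0227,"tz":0.0073,"rx":0.0194,"ry":0.0407,"rz":0.0723,"gripper":0.0}]}}

```text
t: 17.57
tool_pos: [631.7, 211.8, 231.6]
orientation: [2.902, 0.607, -0.56]
ft_force: [-0.1, 0.2, -4.0]
opening: 14.8
```

>>> {"op": "move_arm", "data": {"commands": [{"tx":-0.0119,"ty":0.0227,"tz":0.0073,"rx":0.0194,"ry":0.0407,"rz":0.0723,"gripper":0.0},{"tx":-0.0119,"ty":0.0227,"tz":0.0073,"rx":0.0194,"ry":0.0407,"rz":0.0723,"gripper":0.0},{"tx":-0.0119,"ty":0.0227,"tz":0.0073,"rx":0.0194,"ry":0.0407,"rz":0.0723,"gripper":0.0},{"tx":-0.0119,"ty":0.0227,"tz":0.0073,"rx":0.0194,"ry":0.0407,"rz":0.0723,"gripper":0.0},{"tx":-0.0119,"ty":0.0227,"tz":0.0073,"rx":0.0194,"ry":0.0407,"rz":0.0723,"gripper":0.0},{"tx":-0.0119,"ty":0.0227,"tz":0.0073,"rx":0.0194,"ry":0.0407,"rz":0.0723,"gripper":0.0},{"tx":-0.0119,"ty":0.0227,"tz":0.0073,"rx":0.0194,"ry":0.0407,"rz":0.0723,"gripper":0.0},{"tx":-0.0119,"ty":0.0227,"tz":0.0073,"rx":0.0194,"ry":0.0407,"rz":0.0723,"gripper":0.0},{"tx":-0.0119,"ty":0.0227,"tz":0.0073,"rx":0.0194,"ry":0.0407,"rz":0.0723,"gripper":0.0},{"tx":0,"ty":0,"tz":0,"rx":0,"ry":0,"rz":0,"gripper":0.0}]}}

```text
t: 18.4
tool_pos: [535.0, -6.6, 198.3]
orientation: [3.117, -0.393, -0.009]
ft_force: [-1.7, 0.7, -3.6]
opening: 15.2
```

>>> {"op": "move_arm", "data": {"commands": [{"tx":0,"ty":0,"tz":0,"rx":0,"ry":0,"rz":0,"gripper":0.0},{"tx":0,"ty":0,"tz":0,"rx":0,"ry":0,"rz":0,"gripper":0.0},{"tx":0,"ty":0,"tz":0,"rx":0,"ry":0,"rz":0,"gripper":0.0},{"tx":0,"ty":0,"tz":0,"rx":0,"ry":0,"rz":0,"gripper":0.0},{"tx":0,"ty":0,"tz":0,"rx":0,"ry":0,"rz":0,"gripper":0.0},{"tx":0,"ty":0,"tz":0,"rx":0,"ry":0,"rz":0,"gripper":0.0},{"tx":0,"ty":0,"tz":0,"rx":0,"ry":0,"rz":0,"gripper":0.0},{"tx":0,"ty":0,"tz":0,"rx":0,"ry":0,"rz":0,"gripper":0.0},{"tx":0,"ty":0,"tz":0,"rx":0,"ry":0,"rz":0,"gripper":0.0},{"tx":0,"ty":0,"tz":0,"rx":0,"ry":0,"rz":0,"gripper":0.0}]}}

```text
t: 19.23
tool_pos: [540.8, -3.8, 199.4]
orientation: [-3.117, 0.383, 0.0]
ft_force: [0.4, -1.4, -4.1]
opening: 14.9
```

```bash
python3 - <<'E'
from h import *
shot("wrist","12"); shot("scene","12")
c=cur(); tp=place(526,-64.7,-.246,[0,62,0])[0]
print((c[1].inv()*down(-.246)).as_rotvec().round(4), c[1].inv().apply(np.array([tp[0],tp[1],115])-c[0]).round(1))
im=cv2.imread("pics/wrist12.png"); im=cv2.convertScaleAbs(im,alpha=2,beta=20)
cv2.imwrite("pics/w12b.png",im)
crop(cv2.imread("pics/scene12.png"),"pics/s12c.png",190,60,330,210,5)
W=wcam("12");t=c[0]
for h in (91,94.5):
  for P in ((52,-25,15),(-52,-25,15),(52,25,-15),(-52,25,-15)): print(h,P,proj(W,c[0]+c[1].apply(np.array([P[0],P[1],h-P[2]]))).round(1))
E
```

```text
19.23 [540.8  -3.8 199.4] [-3.117  0.383  0.   ]
19.28 [540.8  -3.8 199.5] [-3.117  0.384 -0.   ]
[-0.0009  0.0001  0.0011] [ 0.5  0.7 84.5]
91 (52, -25, 15) [[414.2 201.9]]
91 (-52, -25, 15) [[221.4 201.9]]
91 (52, 25, -15) [[393.5 259.6]]
91 (-52, 25, -15) [[242.5 259.7]]
94.5 (52, -25, 15) [[412.2 200.1]]
94.5 (-52, -25, 15) [[223.5 200.2]]
94.5 (52, 25, -15) [[392.3 257.3]]
94.5 (-52, 25, -15) [[243.8 257.3]]
```

View pics/w12b.png

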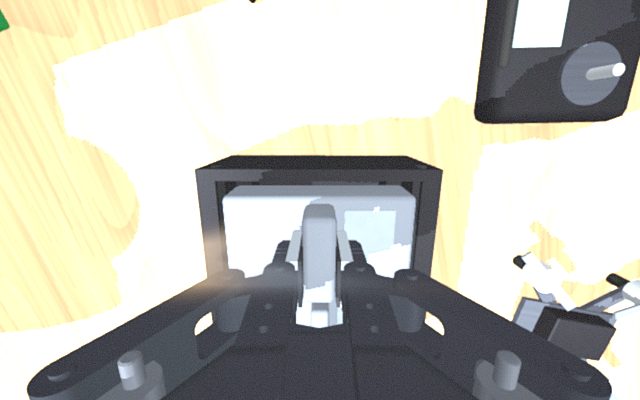

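View pics/s12c.png

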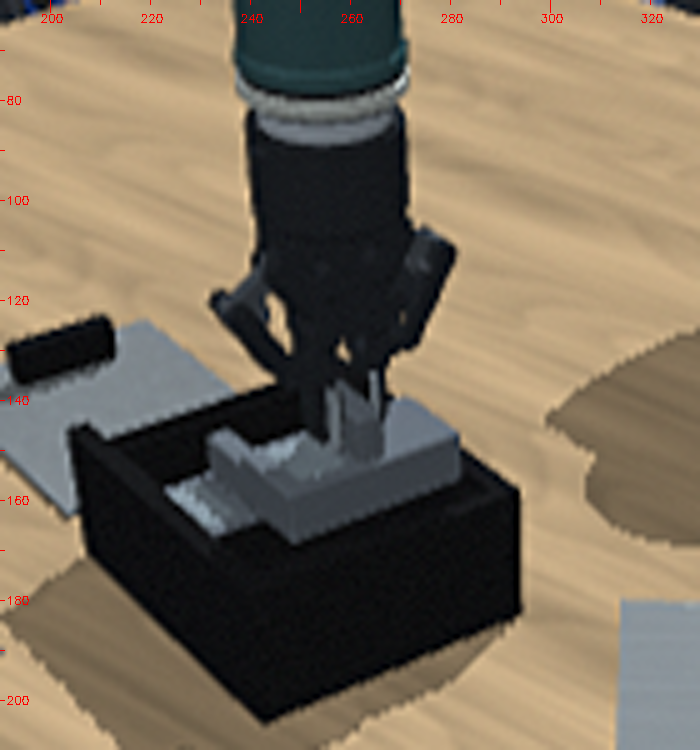

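>>> {"op": "move_arm", "data": {"commands": [{"tx":0.0005,"ty":0.0007,"tz":0.008,"rx":0,"ry":0,"rz":0.001,"gripper":0.0},{"tx":0,"ty":0,"tz":0.013,"rx":0,"ry":0,"rz":0,"gripper":0.0},{"tx":0,"ty":0,"tz":0.015,"rx":0,"ry":0,"rz":0,"gripper":0.0},{"tx":0,"ty":0,"tz":0.015,"rx":0,"ry":0,"rz":0,"gripper":0.0},{"tx":0,"ty":0,"tz":0.014,"rx":0,"ry":0,"rz":0,"gripper":0.0},{"tx":0,"ty":0,"tz":0.009,"rx":0,"ry":0,"rz":0,"gripper":0.0},{"tx":0,"ty":0,"tz":0.006,"rx":0,"ry":0,"rz":0,"gripper":0.0},{"tx":0,"ty":0,"tz":0.003,"rx":0,"ry":0,"rz":0,"gripper":0.0},{"tx":0,"ty":0,"tz":0.001,"rx":0,"ry":0,"rz":0,"gripper":0.0},{"tx":0,"ty":0,"tz":0,"rx":0,"ry":0,"rz":0,"gripper":0.0}]}}

```text
t: 20.17
tool_pos: [541.2, -4.7, 115.5]
orientation: [-3.117, 0.385, 0.0]
ft_force: [-0.6, -1.7, -4.7]
opening: 14.9
```

>>> {"op": "move_arm", "data": {"commands": [{"tx":0,"ty":0,"tz":0.001,"rx":0,"ry":0,"rz":0,"gripper":0.0},{"tx":0,"ty":0,"tz":0.001,"rx":0,"ry":0,"rz":0,"gripper":0.0},{"tx":0,"ty":0,"tz":0.0005,"rx":0,"ry":0,"rz":0,"gripper":0.0},{"tx":0,"ty":0,"tz":0.0005,"rx":0,"ry":0,"rz":0,"gripper":0.0},{"tx":0,"ty":0,"tz":0,"rx":0,"ry":0,"rz":0,"gripper":0.0},{"tx":0,"ty":0,"tz":0,"rx":0,"ry":0,"rz":0,"gripper":0.0},{"tx":0,"ty":0,"tz":0,"rx":0,"ry":0,"rz":0,"gripper":0.0},{"tx":0,"ty":0,"tz":0,"rx":0,"ry":0,"rz":0,"gripper":0.0},{"tx":0,"ty":0,"tz":0,"rx":0,"ry":0,"rz":0,"gripper":0.0},{"tx":0,"ty":0,"tz":0,"rx":0,"ry":0,"rz":0,"gripper":0.0}]}}

```text
t: 21.0
tool_pos: [541.5, -4.7, 112.6]
orientation: [-3.117, 0.385, -0.001]
ft_force: [0.5, -2.9, -1.9]
opening: 14.8
```

```bash
python3 - <<'E'
from h import *
shot("wrist","13")
im=cv2.imread("pics/wrist13.png"); im=cv2.convertScaleAbs(im,alpha=4,beta=10)
crop(im,"pics/w13c.png",185,130,455,340,2)
W=wcam("13")
for P in [(-57,91,35),(57,91,35),(-57,33,35),(57,33,35),(-83,99,83),(83,99,83),(-52,87,35),(52,87,35),(-52,37,35)]: print(P,proj(W,place(526,-64.7,-.246,P))[0].round(1))
E
```

```text
21.0 [541.5  -4.7 112.6] [-3.117e+00  3.850e-01 -1.000e-03]
(-57, 91, 35) [211.6 193.9]
(57, 91, 35) [422.3 193.8]
(-57, 33, 35) [221.3 288.4]
(57, 33, 35) [412.9 288.2]
(-83, 99, 83) [ 91.5 205.2]
(83, 99, 83) [540.6 205. ]
(-52, 87, 35) [221.5 201. ]
(52, 87, 35) [412.4 200.9]
(-52, 37, 35) [229.2 282.4]
```

View pics/w13c.png

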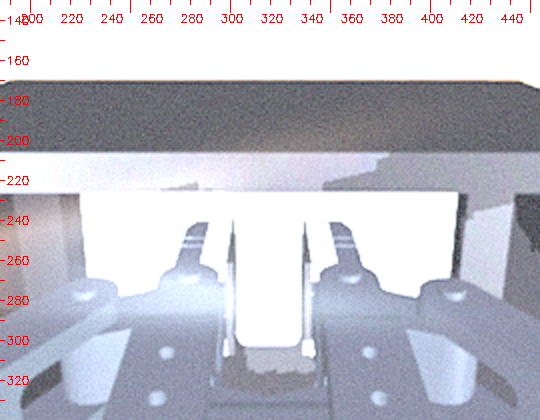

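>>> {"op": "move_arm", "data": {"commands": [{"tx":0,"ty":0,"tz":0.001,"rx":0,"ry":0,"rz":0,"gripper":0.0},{"tx":0,"ty":0,"tz":0.0005,"rx":0,"ry":0,"rz":0,"gripper":0.0},{"tx":0,"ty":0,"tz":0,"rx":0,"ry":0,"rz":0,"gripper":0.0},{"tx":0,"ty":0,"tz":0,"rx":0,"ry":0,"rz":0,"gripper":0.03},{"tx":0,"ty":0,"tz":0,"rx":0,"ry":0,"rz":0,"gripper":0.04},{"tx":0,"ty":0,"tz":0,"rx":0,"ry":0,"rz":0,"gripper":0.05},{"tx":0,"ty":0,"tz":-0.005,"rx":0,"ry":0,"rz":0,"gripper":0.05},{"tx":0,"ty":0,"tz":-0.015,"rx":0,"ry":0,"rz":0,"gripper":0.05},{"tx":0,"ty":0,"tz":-0.03,"rx":0,"ry":0,"rz":0,"gripper":0.05},{"tx":0,"ty":0,"tz":-0.035,"rx":0,"ry":0,"rz":0,"gripper":0.05}]}}

```text
t: 21.88
tool_pos: [539.6, -4.3, 195.7]
orientation: [-3.117, 0.385, 0.007]
ft_force: [1.0, 0.4, 0.1]
opening: 50.0
```

```bash
python3 - <<'E'
from h import *
c=cur(); print(c[0].round(1))
Rp,M=pickrot(-2.4985)
sm=np.array([497.1,386.3,53.5])
a=(np.array([541.5,-4.7,196]),down(-.246)); t=(sm+M[:,2]*160,Rp); print(t[0])
rows(a,t,18)
def M4(a):
    T=np.eye(4);T[:3,:3]=a[1].as_matrix();T[:3,3]=a[0];return T
L=logm(np.linalg.inv(M4(a))@M4(t))
print([ (M4(a)@np.real(expm(L*k/18)))[:3,3].round(0).tolist() for k in range(0,19,2)])
E
```

```text
[539.6  -4.3 195.7]
[561.11960051 434.27385486 192.06406461]
18 rows: t [0.00518, -0.02461, -0.00209]  r [-0.0129, -0.0271, -0.0482]
[[542.0, -5.0, 196.0], [562.0, 41.0, 200.0], [579.0, 89.0, 202.0], [591.0, 138.0, 202.0], [598.0, 188.0, 202.0], [601.0, 238.0, 201.0], [598.0, 288.0, 199.0], [591.0, 338.0, 196.0], [578.0, 387.0, 194.0], [561.0, 434.0, 192.0]]
```

>>> {"op": "move_arm", "data": {"commands": [{"tx":0.0052,"ty":-0.0246,"tz":-0.0021,"rx":-0.0129,"ry":-0.0271,"rz":-0.0482,"gripper":0.085},{"tx":0.0052,"ty":-0.0246,"tz":-0.0021,"rx":-0.0129,"ry":-0.0271,"rz":-0.0482,"gripper":0.085},{"tx":0.0052,"ty":-0.0246,"tz":-0.0021,"rx":-0.0129,"ry":-0.0271,"rz":-0.0482,"gripper":0.085},{"tx":0.0052,"ty":-0.0246,"tz":-0.0021,"rx":-0.0129,"ry":-0.0271,"rz":-0.0482,"gripper":0.085},{"tx":0.0052,"ty":-0.0246,"tz":-0.0021,"rx":-0.0129,"ry":-0.0271,"rz":-0.0482,"gripper":0.085},{"tx":0.0052,"ty":-0.0246,"tz":-0.0021,"rx":-0.0129,"ry":-0.0271,"rz":-0.0482,"gripper":0.085},{"tx":0.0052,"ty":-0.0246,"tz":-0.0021,"rx":-0.0129,"ry":-0.0271,"rz":-0.0482,"gripper":0.085},{"tx":0.0052,"ty":-0.0246,"tz":-0.0021,"rx":-0.0129,"ry":-0.0271,"rz":-0.0482,"gripper":0.085},{"tx":0.0052,"ty":-0.0246,"tz":-0.0021,"rx":-0.0129,"ry":-0.0271,"rz":-0.0482,"gripper":0.085},{"tx":0.0052,"ty":-0.0246,"tz":-0.0021,"rx":-0.0129,"ry":-0.0271,"rz":-0.0482,"gripper":0.085}]}}

```text
t: 22.72
tool_pos: [601.0, 239.3, 201.3]
orientation: [2.996, 0.365, -0.429]
ft_force: [0.8, -0.2, -0.2]
opening: 84.6
```

>>> {"op": "move_arm", "data": {"commands": [{"tx":0.0052,"ty":-0.0246,"tz":-0.0021,"rx":-0.0129,"ry":-0.0271,"rz":-0.0482,"gripper":0.085},{"tx":0.0052,"ty":-0.0246,"tz":-0.0021,"rx":-0.0129,"ry":-0.0271,"rz":-0.0482,"gripper":0.085},{"tx":0.0052,"ty":-0.0246,"tz":-0.0021,"rx":-0.0129,"ry":-0.0271,"rz":-0.0482,"gripper":0.085},{"tx":0.0052,"ty":-0.0246,"tz":-0.0021,"rx":-0.0129,"ry":-0.0271,"rz":-0.0482,"gripper":0.085},{"tx":0.0052,"ty":-0.0246,"tz":-0.0021,"rx":-0.0129,"ry":-0.0271,"rz":-0.0482,"gripper":0.085},{"tx":0.0052,"ty":-0.0246,"tz":-0.0021,"rx":-0.0129,"ry":-0.0271,"rz":-0.0482,"gripper":0.085},{"tx":0.0052,"ty":-0.0246,"tz":-0.0021,"rx":-0.0129,"ry":-0.0271,"rz":-0.0482,"gripper":0.085},{"tx":0.0052,"ty":-0.0246,"tz":-0.0021,"rx":-0.0129,"ry":-0.0271,"rz":-0.0482,"gripper":0.085},{"tx":0,"ty":0,"tz":0,"rx":0,"ry":0,"rz":0,"gripper":0.085},{"tx":0,"ty":0,"tz":0,"rx":0,"ry":0,"rz":0,"gripper":0.085}]}}

```text
t: 23.55
tool_pos: [560.3, 436.0, 192.0]
orientation: [2.738, 0.915, -0.733]
ft_force: [-0.1, -0.6, 1.0]
opening: 85.0
```

>>> {"op": "move_arm", "data": {"commands": [{"tx":0,"ty":0,"tz":0,"rx":0,"ry":0,"rz":0,"gripper":0.085},{"tx":0,"ty":0,"tz":0,"rx":0,"ry":0,"rz":0,"gripper":0.085},{"tx":0,"ty":0,"tz":0,"rx":0,"ry":0,"rz":0,"gripper":0.085},{"tx":0,"ty":0,"tz":0,"rx":0,"ry":0,"rz":0,"gripper":0.085},{"tx":0,"ty":0,"tz":0,"rx":0,"ry":0,"rz":0,"gripper":0.085},{"tx":0,"ty":0,"tz":0,"rx":0,"ry":0,"rz":0,"gripper":0.085},{"tx":0,"ty":0,"tz":0,"rx":0,"ry":0,"rz":0,"gripper":0.085},{"tx":0,"ty":0,"tz":0,"rx":0,"ry":0,"rz":0,"gripper":0.085},{"tx":0,"ty":0,"tz":0,"rx":0,"ry":0,"rz":0,"gripper":0.085},{"tx":0,"ty":0,"tz":0,"rx":0,"ry":0,"rz":0,"gripper":0.085}]}}

```text
t: 24.38
tool_pos: [561.3, 434.3, 192.5]
orientation: [2.739, 0.912, -0.733]
ft_force: [0.4, 0.2, -0.4]
opening: 84.9
```

```bash
python3 - <<'E'
from h import *
shot("wrist","14"); shot("side","14")
crop(cv2.imread("pics/wrist14.png"),"pics/w14c.png",165,60,475,340,2)
crop(cv2.convertScaleAbs(cv2.imread("pics/side14.png"),alpha=2.5),"pics/s14c.png",285,235,375,330,6)
Rp,M=pickrot(-2.4985); med=np.array([497.1,386.3,53.5]);c=cur()
t=med+M[:,2]*91; print(c[1].inv().apply(t-c[0]).round(1),(c[1].inv()*Rp).as_rotvec().round(4))
W=wcam("14")
for P in ((8,-17,41),(-8,-17,41),(8,17,41),(-8,17,41),(40,-20,15),(-40,-20,15),(40,20,15)): print(proj(W,med+M@P).round(1))
E
```

```text
24.38 [561.3 434.3 192.5] [ 2.739  0.912 -0.733]
24.43 [561.3 434.3 192.5] [ 2.739  0.912 -0.732]
[-0.   0.  69.5] [-0.0007 -0.0013 -0.0001]
[[306.7 194.7]]
[[329.7 194.7]]
[[307.3 240. ]]
[[329.3 239.9]]
[[267.  182.6]]
[[369.4 182.6]]
[[269.4 230.5]]
```

View pics/w14c.png

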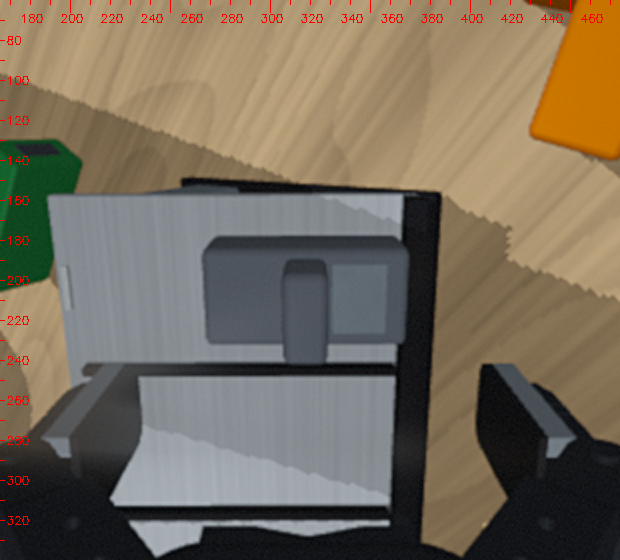

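View pics/s14c.png

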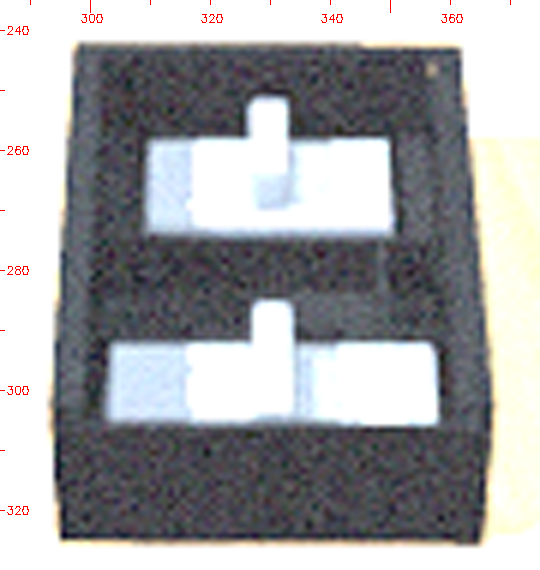

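>>> {"op": "move_arm", "data": {"commands": [{"tx":0,"ty":0,"tz":0.012,"rx":0,"ry":0,"rz":0,"gripper":0.085},{"tx":0,"ty":0,"tz":0.016,"rx":0,"ry":0,"rz":0,"gripper":0.085},{"tx":0,"ty":0,"tz":0.016,"rx":0,"ry":0,"rz":0,"gripper":0.085},{"tx":0,"ty":0,"tz":0.012,"rx":0,"ry":0,"rz":0,"gripper":0.07},{"tx":0,"ty":0,"tz":0.007,"rx":0,"ry":0,"rz":0,"gripper":0.06},{"tx":0,"ty":0,"tz":0.004,"rx":0,"ry":0,"rz":0,"gripper":0.05},{"tx":0,"ty":0,"tz":0.001,"rx":0,"ry":0,"rz":0,"gripper":0.04},{"tx":0,"ty":0,"tz":0,"rx":0,"ry":0,"rz":0,"gripper":0.04},{"tx":0,"ty":0,"tz":0,"rx":0,"ry":0,"rz":0,"gripper":0.02},{"tx":0,"ty":0,"tz":0,"rx":0,"ry":0,"rz":0,"gripper":0.0}]}}

```text
t: 25.32
tool_pos: [534.5, 414.2, 135.3]
orientation: [2.74, 0.912, -0.732]
ft_force: [-1.3, -0.9, 6.4]
opening: 16.8
```

```bash
python3 - <<'E'
from h import *
Rp,M=pickrot(-2.4985); med=np.array([497.1,386.3,53.5]);c=cur()
print("rel",((c[0]-med)@M).round(1),(c[1].inv()*Rp).as_rotvec().round(4))
a=med+M[:,2]*(92.5+28)+[0,0,70]
tp=place(526,-64.7,-.246,[0,5,0])[0]; t=(np.array([tp[0]-.7,tp[1]-.8,205]),down(-.246)); print(t[0])
for n in (17,19): rows((a,Rp),t,n)
def M4(a):
    T=np.eye(4);T[:3,:3]=a[1].as_matrix();T[:3,3]=a[0];return T
L=logm(np.linalg.inv(M4((a,Rp)))@M4(t))
print([ (M4((a,Rp))@np.real(expm(L*k/12)))[:3,3].round(0).tolist() for k in range(0,13,2)])
E
```

```text
rel [ 0.5  0.1 94.2] [-0.0005 -0.0017 -0.0003]
[526.5176317  -60.65052858 205.        ]
17 rows: t [-0.00676, 0.02821, 0.00451]  r [0.0137, 0.0287, 0.0511]
19 rows: t [-0.00599, 0.02526, 0.00401]  r [0.0122, 0.0257, 0.0457]
[[545.0, 422.0, 228.0], [571.0, 343.0, 227.0], [586.0, 262.0, 226.0], [588.0, 178.0, 224.0], [579.0, 96.0, 221.0], [558.0, 16.0, 215.0], [527.0, -61.0, 205.0]]
```

>>> {"op": "move_arm", "data": {"commands": [{"tx":0,"ty":0,"tz":0,"rx":0,"ry":0,"rz":0,"gripper":0.0},{"tx":0,"ty":0,"tz":0,"rx":0,"ry":0,"rz":0,"gripper":0.0},{"tx":0,"ty":0,"tz":0,"rx":0,"ry":0,"rz":0,"gripper":0.0},{"tx":0,"ty":0,"tz":-0.006,"rx":0,"ry":0,"rz":0,"gripper":0.0},{"tx":0,"ty":0,"tz":-0.01,"rx":0,"ry":0,"rz":0,"gripper":0.0},{"tx":0,"ty":0,"tz":-0.012,"rx":0,"ry":0,"rz":0,"gripper":0.0},{"tx":-0.0117,"ty":0,"tz":-0.0201,"rx":0,"ry":0,"rz":0,"gripper":0.0},{"tx":-0.0117,"ty":0,"tz":-0.0201,"rx":0,"ry":0,"rz":0,"gripper":0.0},{"tx":-0.0117,"ty":0,"tz":-0.0201,"rx":0,"ry":0,"rz":0,"gripper":0.0},{"tx":-0.0068,"ty":0.0282,"tz":0.0045,"rx":0.0137,"ry":0.0287,"rz":0.0511,"gripper":0.0}]}}

```text
t: 26.15
tool_pos: [555.7, 400.7, 232.1]
orientation: [2.785, 0.852, -0.684]
ft_force: [1.2, -0.7, -0.4]
opening: 14.8
```

>>> {"op": "move_arm", "data": {"commands": [{"tx":-0.0068,"ty":0.0282,"tz":0.0045,"rx":0.0137,"ry":0.0287,"rz":0.0511,"gripper":0.0},{"tx":-0.0068,"ty":0.0282,"tz":0.0045,"rx":0.0137,"ry":0.0287,"rz":0.0511,"gripper":0.0},{"tx":-0.0068,"ty":0.0282,"tz":0.0045,"rx":0.0137,"ry":0.0287,"rz":0.0511,"gripper":0.0},{"tx":-0.0068,"ty":0.0282,"tz":0.0045,"rx":0.0137,"ry":0.0287,"rz":0.0511,"gripper":0.0},{"tx":-0.0068,"ty":0.0282,"tz":0.0045,"rx":0.0137,"ry":0.0287,"rz":0.0511,"gripper":0.0},{"tx":-0.0068,"ty":0.0282,"tz":0.0045,"rx":0.0137,"ry":0.0287,"rz":0.0511,"gripper":0.0},{"tx":-0.0068,"ty":0.0282,"tz":0.0045,"rx":0.0137,"ry":0.0287,"rz":0.0511,"gripper":0.0},{"tx":-0.0068,"ty":0.0282,"tz":0.0045,"rx":0.0137,"ry":0.0287,"rz":0.0511,"gripper":0.0},{"tx":-0.0068,"ty":0.0282,"tz":0.0045,"rx":0.0137,"ry":0.0287,"rz":0.0511,"gripper":0.0},{"tx":-0.0068,"ty":0.0282,"tz":0.0045,"rx":0.0137,"ry":0.0287,"rz":0.0511,"gripper":0.0}]}}

```text
t: 26.98
tool_pos: [580.6, 103.9, 222.2]
orientation: [3.07, 0.089, -0.272]
ft_force: [0.5, 0.6, -1.4]
opening: 15.3
```

>>> {"op": "move_arm", "data": {"commands": [{"tx":-0.0068,"ty":0.0282,"tz":0.0045,"rx":0.0137,"ry":0.0287,"rz":0.0511,"gripper":0.0},{"tx":-0.0068,"ty":0.0282,"tz":0.0045,"rx":0.0137,"ry":0.0287,"rz":0.0511,"gripper":0.0},{"tx":-0.0068,"ty":0.0282,"tz":0.0045,"rx":0.0137,"ry":0.0287,"rz":0.0511,"gripper":0.0},{"tx":-0.0068,"ty":0.0282,"tz":0.0045,"rx":0.0137,"ry":0.0287,"rz":0.0511,"gripper":0.0},{"tx":-0.0068,"ty":0.0282,"tz":0.0045,"rx":0.0137,"ry":0.0287,"rz":0.0511,"gripper":0.0},{"tx":-0.0068,"ty":0.0282,"tz":0.0045,"rx":0.0137,"ry":0.0287,"rz":0.0511,"gripper":0.0},{"tx":0,"ty":0,"tz":0,"rx":0,"ry":0,"rz":0,"gripper":0.0},{"tx":0,"ty":0,"tz":0,"rx":0,"ry":0,"rz":0,"gripper":0.0},{"tx":0,"ty":0,"tz":0,"rx":0,"ry":0,"rz":0,"gripper":0.0},{"tx":0,"ty":0,"tz":0,"rx":0,"ry":0,"rz":0,"gripper":0.0}]}}

```text
t: 27.82
tool_pos: [526.6, -60.2, 205.1]
orientation: [-3.117, 0.385, -0.002]
ft_force: [0.6, -0.2, -0.7]
opening: 14.8
```

>>> {"op": "move_arm", "data": {"commands": [{"tx":0,"ty":0,"tz":0,"rx":0,"ry":0,"rz":0,"gripper":0.0},{"tx":0,"ty":0,"tz":0,"rx":0,"ry":0,"rz":0,"gripper":0.0},{"tx":0,"ty":0,"tz":0,"rx":0,"ry":0,"rz":0,"gripper":0.0},{"tx":0,"ty":0,"tz":0,"rx":0,"ry":0,"rz":0,"gripper":0.0},{"tx":0,"ty":0,"tz":0,"rx":0,"ry":0,"rz":0,"gripper":0.0},{"tx":0,"ty":0,"tz":0,"rx":0,"ry":0,"rz":0,"gripper":0.0},{"tx":0,"ty":0,"tz":0,"rx":0,"ry":0,"rz":0,"gripper":0.0},{"tx":0,"ty":0,"tz":0,"rx":0,"ry":0,"rz":0,"gripper":0.0},{"tx":0,"ty":0,"tz":0,"rx":0,"ry":0,"rz":0,"gripper":0.0},{"tx":0,"ty":0,"tz":0,"rx":0,"ry":0,"rz":0,"gripper":0.0}]}}

```text
t: 28.65
tool_pos: [525.3, -60.8, 204.5]
orientation: [-3.116, 0.387, -0.0]
ft_force: [-0.1, 0.3, -1.7]
opening: 14.5
```

```bash
python3 - <<'E'
from h import *
shot("wrist","15")
c=cur(); tp=place(526,-64.7,-.246,[0,5,0])[0]
print((c[1].inv()*down(-.246)).as_rotvec().round(4), c[1].inv().apply(np.array([tp[0],tp[1],115])-c[0]).round(1))
im=cv2.imread("pics/wrist15.png"); im=cv2.convertScaleAbs(im,alpha=1.7,beta=20)
cv2.imwrite("pics/w15b.png",im)
W=wcam("15")
for h in (92,95):
  for P in ((40,-20,15),(-40,-20,15),(40,-20,-15),(-40,-20,-15)): print(h,P,proj(W,c[0]+c[1].apply(np.array([P[0],P[1],h-P[2]]))).round(1))
for P in [(-52,37,35),(-52,87,35),(52,87,35)]: print(P,proj(W,place(526,-64.7,-.246,P))[0].round(1))
E
```

```text
28.65 [525.3 -60.8 204.5] [-3.116  0.387 -0.   ]
[-0.0013 -0.     -0.0012] [ 1.6 -1.3 89.5]
92 (40, -20, 15) [[390.9 210.1]]
92 (-40, -20, 15) [[244.8 210.1]]
92 (40, -20, -15) [[379.6 196. ]]
92 (-40, -20, -15) [[256.5 196. ]]
95 (40, -20, 15) [[389.6 208.4]]
95 (-40, -20, 15) [[246.2 208.5]]
95 (40, -20, -15) [[378.6 194.8]]
95 (-40, -20, -15) [[257.4 194.9]]
(-52, 37, 35) [258.9 162.3]
(-52, 87, 35) [255.4 100.3]
(52, 87, 35) [384.6 100.1]
```

View pics/w15b.png

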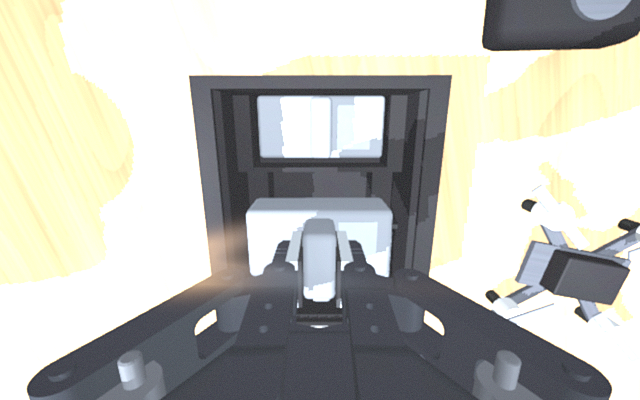

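>>> {"op": "move_arm", "data": {"commands": [{"tx":0.0015,"ty":-0.001,"tz":0.01,"rx":0,"ry":0,"rz":-0.001,"gripper":0.0},{"tx":0,"ty":0,"tz":0.015,"rx":0,"ry":0,"rz":0,"gripper":0.0},{"tx":0,"ty":0,"tz":0.015,"rx":0,"ry":0,"rz":0,"gripper":0.0},{"tx":0,"ty":0,"tz":0.012,"rx":0,"ry":0,"rz":0,"gripper":0.0},{"tx":0,"ty":0,"tz":0.006,"rx":0,"ry":0,"rz":0,"gripper":0.0},{"tx":0,"ty":0,"tz":0,"rx":0,"ry":0,"rz":0,"gripper":0.0},{"tx":0,"ty":0,"tz":0,"rx":0,"ry":0,"rz":0,"gripper":0.0},{"tx":0,"ty":0,"tz":0,"rx":0,"ry":0,"rz":0,"gripper":0.0},{"tx":0,"ty":0,"tz":0,"rx":0,"ry":0,"rz":0,"gripper":0.0},{"tx":0,"ty":0,"tz":0,"rx":0,"ry":0,"rz":0,"gripper":0.0}]}}

```text
t: 29.53
tool_pos: [527.6, -60.2, 147.2]
orientation: [-3.117, 0.385, -0.002]
ft_force: [0.4, 0.2, -1.3]
opening: 14.8
```

```bash
python3 - <<'E'
from h import *
shot("wrist","16")
c=cur(); tp=place(526,-64.7,-.246,[0,5,0])[0]
print((c[1].inv()*down(-.246)).as_rotvec().round(4), c[1].inv().apply(np.array([tp[0],tp[1],115])-c[0]).round(1))
im=cv2.imread("pics/wrist16.png"); im=cv2.convertScaleAbs(im,alpha=2.5,beta=20)
crop(im,"pics/w16c.png",225,90,415,310,3)
W=wcam("16")
h=93.5
for P in ((40,-20,15),(-40,-20,15),(40,-20,-15),(-40,-20,-15)): print(h,P,proj(W,c[0]+c[1].apply(np.array([P[0],P[1],h-P[2]]))).round(1))
for P in [(-45,29,35),(45,29,35),(-45,29,5),(-57,33,35),(57,33,35)]: print(P,proj(W,place(526,-64.7,-.246,P))[0].round(1))
E
```

```text
29.53 [527.6 -60.2 147.2] [-3.117e+00  3.850e-01 -2.000e-03]
[-0.0013 -0.0013 -0.0001] [-0.4 -0.2 32.1]
93.5 (40, -20, 15) [[390.  209.2]]
93.5 (-40, -20, 15) [[245.3 209.3]]
93.5 (40, -20, -15) [[378.9 195.4]]
93.5 (-40, -20, -15) [[256.8 195.4]]
(-45, 29, 35) [249.3 188. ]
(45, 29, 35) [384.9 187.9]
(-45, 29, 5) [258.6 179.1]
(-57, 33, 35) [230.8 182.1]
(57, 33, 35) [403.4 182. ]
```

View pics/w16c.png

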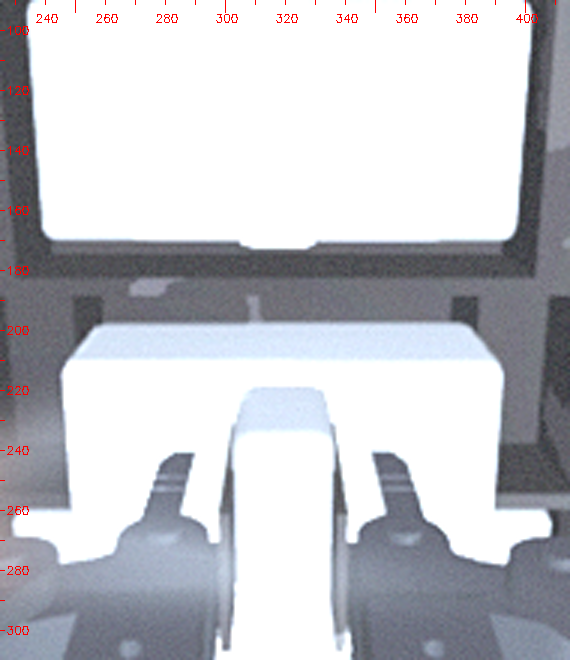

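>>> {"op": "move_arm", "data": {"commands": [{"tx":-0.001,"ty":0,"tz":0.007,"rx":0,"ry":0,"rz":0,"gripper":0.0},{"tx":0,"ty":0,"tz":0.01,"rx":0,"ry":0,"rz":0,"gripper":0.0},{"tx":0,"ty":0,"tz":0.008,"rx":0,"ry":0,"rz":0,"gripper":0.0},{"tx":0,"ty":0,"tz":0.005,"rx":0,"ry":0,"rz":0,"gripper":0.0},{"tx":0,"ty":0,"tz":0.002,"rx":0,"ry":0,"rz":0,"gripper":0.0},{"tx":0,"ty":0,"tz":0.001,"rx":0,"ry":0,"rz":0,"gripper":0.0},{"tx":0,"ty":0,"tz":0.001,"rx":0,"ry":0,"rz":0,"gripper":0.0},{"tx":0,"ty":0,"tz":0,"rx":0,"ry":0,"rz":0,"gripper":0.0},{"tx":0,"ty":0,"tz":0,"rx":0,"ry":0,"rz":0,"gripper":0.0},{"tx":0,"ty":0,"tz":0,"rx":0,"ry":0,"rz":0,"gripper":0.0}]}}

```text
t: 30.42
tool_pos: [526.3, -59.9, 112.8]
orientation: [-3.117, 0.385, -0.001]
ft_force: [0.1, -0.4, -1.7]
opening: 14.8
```

>>> {"op": "move_arm", "data": {"commands": [{"tx":0,"ty":0,"tz":0.001,"rx":0,"ry":0,"rz":0,"gripper":0.0},{"tx":0,"ty":0,"tz":0.0005,"rx":0,"ry":0,"rz":0,"gripper":0.0},{"tx":0,"ty":0,"tz":0.0005,"rx":0,"ry":0,"rz":0,"gripper":0.0},{"tx":0,"ty":0,"tz":0,"rx":0,"ry":0,"rz":0,"gripper":0.0},{"tx":0,"ty":0,"tz":0,"rx":0,"ry":0,"rz":0,"gripper":0.0},{"tx":0,"ty":0,"tz":0,"rx":0,"ry":0,"rz":0,"gripper":0.0},{"tx":0,"ty":0,"tz":0,"rx":0,"ry":0,"rz":0,"gripper":0.0},{"tx":0,"ty":0,"tz":0,"rx":0,"ry":0,"rz":0,"gripper":0.0},{"tx":0,"ty":0,"tz":0,"rx":0,"ry":0,"rz":0,"gripper":0.0},{"tx":0,"ty":0,"tz":0,"rx":0,"ry":0,"rz":0,"gripper":0.0}]}}

```text
t: 31.25
tool_pos: [526.1, -59.8, 110.6]
orientation: [-3.117, 0.385, -0.0]
ft_force: [0.6, 0.1, -1.7]
opening: 15.0
```

>>> {"op": "move_arm", "data": {"commands": [{"tx":0,"ty":0,"tz":0.001,"rx":0,"ry":0,"rz":0,"gripper":0.0},{"tx":0,"ty":0,"tz":0.0005,"rx":0,"ry":0,"rz":0,"gripper":0.0},{"tx":0,"ty":0,"tz":0.0005,"rx":0,"ry":0,"rz":0,"gripper":0.0},{"tx":0,"ty":0,"tz":0,"rx":0,"ry":0,"rz":0,"gripper":0.0},{"tx":0,"ty":0,"tz":0,"rx":0,"ry":0,"rz":0,"gripper":0.0},{"tx":0,"ty":0,"tz":0,"rx":0,"ry":0,"rz":0,"gripper":0.0},{"tx":0,"ty":0,"tz":0,"rx":0,"ry":0,"rz":0,"gripper":0.0},{"tx":0,"ty":0,"tz":0,"rx":0,"ry":0,"rz":0,"gripper":0.0},{"tx":0,"ty":0,"tz":0,"rx":0,"ry":0,"rz":0,"gripper":0.0},{"tx":0,"ty":0,"tz":0,"rx":0,"ry":0,"rz":0,"gripper":0.0}]}}

```text
t: 32.08
tool_pos: [526.1, -59.8, 108.6]
orientation: [-3.117, 0.386, -0.0]
ft_force: [-0.5, 0.3, -0.8]
opening: 15.1
```

>>> {"op": "move_arm", "data": {"commands": [{"tx":0,"ty":0,"tz":0.0007,"rx":0,"ry":0,"rz":0,"gripper":0.0},{"tx":0,"ty":0,"tz":0,"rx":0,"ry":0,"rz":0,"gripper":0.0},{"tx":0,"ty":0,"tz":0,"rx":0,"ry":0,"rz":0,"gripper":0.0},{"tx":0,"ty":0,"tz":0,"rx":0,"ry":0,"rz":0,"gripper":0.0},{"tx":0,"ty":0,"tz":0,"rx":0,"ry":0,"rz":0,"gripper":0.03},{"tx":0,"ty":0,"tz":0,"rx":0,"ry":0,"rz":0,"gripper":0.04},{"tx":0,"ty":0,"tz":0,"rx":0,"ry":0,"rz":0,"gripper":0.05},{"tx":0,"ty":0,"tz":-0.005,"rx":0,"ry":0,"rz":0,"gripper":0.05},{"tx":0,"ty":0,"tz":-0.015,"rx":0,"ry":0,"rz":0,"gripper":0.05},{"tx":0,"ty":0,"tz":-0.025,"rx":0,"ry":0,"rz":0,"gripper":0.05}]}}

```text
t: 32.92
tool_pos: [524.5, -59.5, 151.6]
orientation: [-3.116, 0.386, 0.007]
ft_force: [0.8, -0.4, 0.1]
opening: 49.8
```

>>> {"op": "move_arm", "data": {"commands": [{"tx":0,"ty":0,"tz":-0.03,"rx":0,"ry":0,"rz":0,"gripper":0.05},{"tx":0,"ty":0.01,"tz":-0.03,"rx":0,"ry":0,"rz":0,"gripper":0.05},{"tx":0,"ty":0.02,"tz":-0.03,"rx":0,"ry":0,"rz":0,"gripper":0.05},{"tx":0,"ty":0.02,"tz":-0.03,"rx":0,"ry":0,"rz":0,"gripper":0.05},{"tx":0,"ty":0.01,"tz":-0.02,"rx":0,"ry":0,"rz":0,"gripper":0.05},{"tx":0,"ty":0,"tz":-0.01,"rx":0,"ry":0,"rz":0,"gripper":0.05},{"tx":0,"ty":0,"tz":0,"rx":0,"ry":0,"rz":0,"gripper":0.05},{"tx":0,"ty":0,"tz":0,"rx":0,"ry":0,"rz":0,"gripper":0.05},{"tx":0,"ty":0,"tz":0,"rx":0,"ry":0,"rz":0,"gripper":0.05},{"tx":0,"ty":0,"tz":0,"rx":0,"ry":0,"rz":0,"gripper":0.05}]}}

```text
t: 33.75
tool_pos: [510.6, -117.2, 300.9]
orientation: [-3.116, 0.384, 0.005]
ft_force: [-0.8, 0.1, -0.1]
opening: 50.4
```

```bash
python3 - <<'E'
from h import *
shot("wrist","17");shot("scene","17");shot("side","17")
crop(cv2.imread("pics/wrist17.png"),"pics/w17c.png",200,40,440,310,2)
W=wcam("17")
for P in [(-65,-87,35),(65,-27,35),(-52,37,35),(52,87,35),(-40,-15,35),(40,25,35),(0,-57,61),(0,5,61),(0,62,61)]: print(P,proj(W,place(526,-64.7,-.246,P))[0].round(1))
im=np.vstack([cv2.imread("pics/scene17.png")[80:300,60:500],cv2.imread("pics/side17.png")[180:400,200:640]]); cv2.imwrite("pics/c17.png",im)
E
```

```text
33.75 [ 510.6 -117.2  300.9] [-3.116  0.384  0.005]
33.8 [ 510.7 -117.3  301.1] [-3.116  0.384  0.005]
33.85 [ 510.9 -117.4  301.3] [-3.116  0.384  0.004]
(-65, -87, 35) [268.5 204.3]
(65, -27, 35) [375.7 155.9]
(-52, 37, 35) [274.9  98.8]
(52, 87, 35) [369.3  49.9]
(-40, -15, 35) [286.9 145.5]
(40, 25, 35) [356.2 109.9]
(0, -57, 61) [320.9 185.3]
(0, 5, 61) [321.1 128.6]
(0, 62, 61) [321.2  70.8]
```

View pics/w17c.png

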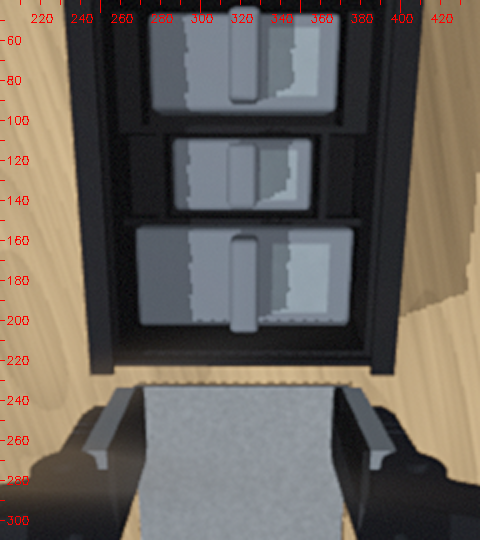

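View pics/c17.png

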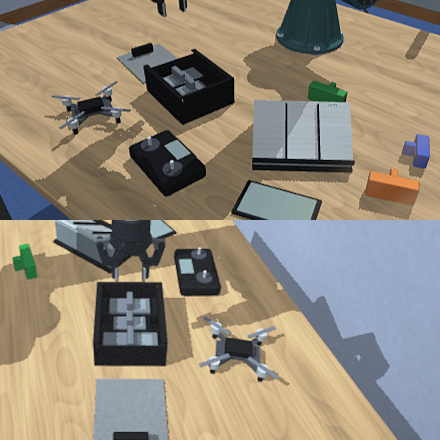

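```bash
python3 - <<'E'
from plant import robot
print(robot.close_job())
E
```

```text
the job is handed in; nothing more can be done
None
```

I finished the job and handed it in at about 34 s of the 72 s limit. Handing it in reports no verdict, so what follows rests on my last pictures.

- **Lid:** I lifted it about 8 mm, slid it about 225 mm over the lip and laid it flat on the table. The last side and scene pictures show it flat and released there. I did not measure its tilt or handle height after release.
- **Packs:** The large, medium and small grey packs each lie flat in the compartment of their own size. In the final wrist picture the small one is centred. The large one is about 2 mm and the medium one about 3 mm off centre towards the closed end, against the 12 mm allowed.
- **Bystanders and look-alikes:** The transmitter, drone and tablet look unmoved. I did not touch the green, orange and blue look-alikes.
- **Arm:** It stood clear with the gripper empty, about 300 mm up, at hand-in.

**Checks that disagreed:**
- While closing on the medium and small packs, the wrist read 6–9 N upward. The tool stood about 3.5 mm (medium) and 1.5 mm (small) higher than commanded.
- The small pack reached the floor about 4 mm lower than I had predicted.
- The scene camera was off by about 1.5 pixels, so I worked from the wrist camera where the two differed.

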